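Sort lock cylinders by length into gauge rows

TASK

Sort the brass lock cylinders from the rubber mat onto the linoleum shelf by length: stand each one upright in the row whose steel gauge post is as tall as the cylinder, one to a painted square and wholly inside it, filling each row from the square next to its post without gaps. Turn each cylinder so that the steel cam on its top points straight along the row at that post. Leave everything else where it is.

Things in the scene. Friction and masses are not known exactly. Their poses are not given: they have to be found in the camera images.
- shelf: fixed board topped with grey-green linoleum, 290 x 330 mm, 18 mm thick, origin at the centre of its underside; carries three parallel rows 95 mm apart. It may stand to the left or the right of the robot and be turned a little
- mat: fixed black rubber mat 280 x 280 mm, 3 mm thick, origin under its centre; the cylinders start on it
- row_short: row for the short cylinders, painted on the shelf top; it ends in a fixed upright steel gauge post, 34 mm diameter, 32 mm high. Origin on the shelf top at the middle of the row; +x runs along the row towards the post (post axis at x = +88 mm), z up. Three pale painted squares, 48 mm wide, lie at x = +28, -26, -80 mm. Which row stands where on the shelf varies
- short_post (a point): centre of the top of the gauge post of the short row, 32 mm above the shelf top
- row_medium: row for the medium cylinders, painted on the shelf top; it ends in a fixed upright steel gauge post, 34 mm diameter, 44 mm high. Origin on the shelf top at the middle of the row; +x runs along the row towards the post (post axis at x = +88 mm), z up. Three pale painted squares, 48 mm wide, lie at x = +28, -26, -80 mm. Which row stands where on the shelf varies
- medium_post (a point): centre of the top of the gauge post of the medium row, 44 mm above the shelf top
- row_long: row for the long cylinders, painted on the shelf top; it ends in a fixed upright steel gauge post, 34 mm diameter, 56 mm high. Origin on the shelf top at the middle of the row; +x runs along the row towards the post (post axis at x = +88 mm), z up. Three pale painted squares, 48 mm wide, lie at x = +28, -26, -80 mm. Which row stands where on the shelf varies
- long_post (a point): centre of the top of the gauge post of the long row, 56 mm above the shelf top
- short_1: short brass lock cylinder, 34 mm diameter, 32 mm long, about 102 g, heaviest at the foot, standing upright; origin at the centre of its underside, z up along its axis. A flat steel cam, 8 mm wide and 5 mm thick, lies across its top and points along +x, its tip 25 mm from the axis (8 mm beyond the barrel). May be absent
- short_2: short brass lock cylinder, 34 mm diameter, 32 mm long, about 102 g, heaviest at the foot, standing upright; origin at the centre of its underside, z up along its axis. A flat steel cam, 8 mm wide and 5 mm thick, lies across its top and points along +x, its tip 25 mm from the axis (8 mm beyond the barrel). May be absent
- short_3: short brass lock cylinder, 34 mm diameter, 32 mm long, about 102 g, heaviest at the foot, standing upright; origin at the centre of its underside, z up along its axis. A flat steel cam, 8 mm wide and 5 mm thick, lies across its top and points along +x, its tip 25 mm from the axis (8 mm beyond the barrel). May be absent
- medium_1: medium brass lock cylinder, 34 mm diameter, 44 mm long, about 141 g, heaviest at the foot, standing upright; origin at the centre of its underside, z up along its axis. A flat steel cam, 8 mm wide and 5 mm thick, lies across its top and points along +x, its tip 25 mm from the axis (8 mm beyond the barrel). May be absent
- medium_2: medium brass lock cylinder, 34 mm diameter, 44 mm long, about 141 g, heaviest at the foot, standing upright; origin at the centre of its underside, z up along its axis. A flat steel cam, 8 mm wide and 5 mm thick, lies across its top and points along +x, its tip 25 mm from the axis (8 mm beyond the barrel). May be absent
- medium_3: medium brass lock cylinder, 34 mm diameter, 44 mm long, about 141 g, heaviest at the foot, standing upright; origin at the centre of its underside, z up along its axis. A flat steel cam, 8 mm wide and 5 mm thick, lies across its top and points along +x, its tip 25 mm from the axis (8 mm beyond the barrel). May be absent
- long_1: long brass lock cylinder, 34 mm diameter, 56 mm long, about 179 g, heaviest at the foot, standing upright; origin at the centre of its underside, z up along its axis. A flat steel cam, 8 mm wide and 5 mm thick, lies across its top and points along +x, its tip 25 mm from the axis (8 mm beyond the barrel). May be absent
- long_2: long brass lock cylinder, 34 mm diameter, 56 mm long, about 179 g, heaviest at the foot, standing upright; origin at the centre of its underside, z up along its axis. A flat steel cam, 8 mm wide and 5 mm thick, lies across its top and points along +x, its tip 25 mm from the axis (8 mm beyond the barrel). May be absent
- long_3: long brass lock cylinder, 34 mm diameter, 56 mm long, about 179 g, heaviest at the foot, standing upright; origin at the centre of its underside, z up along its axis. A flat steel cam, 8 mm wide and 5 mm thick, lies across its top and points along +x, its tip 25 mm from the axis (8 mm beyond the barrel). May be absent
- token_a: copper test token, 24 mm diameter, 5 mm thick; bystander, leave it alone
- token_b: copper test token, 24 mm diameter, 5 mm thick; bystander, leave it alone
- clamp_ring: blue painted clamp ring, 76 mm outside, 58 mm inside, 16 mm high; bystander, leave it alone
- screwdriver: screwdriver lying on the table; bystander, leave it alone
- wrench: wrench lying on the table; bystander, leave it alone
- oil_can: small can, 48 mm diameter, 90 mm high; bystander, leave it alone
Not all that is in view belongs to the job. Leave any green or orange look-alike of the medium_2 alone.

How it is judged:
At the end, for the whole second after the job is handed in: Each cylinder present rests upright (0.12 rad) in the row of its length, within 9 mm of a square's centre along and across the row, squares filled from the post without gaps, cam within 0.25 rad of the direction to the post; tokens within 45 mm and other bystanders within 50 mm of their starts (((x of short_1 in the frame of row_short between 0.019 and 0.037 m and y of short_1 in the frame of row_short between -0.009 and 0.009 m) or (x of short_1 in the frame of row_short between -0.035 and -0.017 m and y of short_1 in the frame of row_short between -0.009 and 0.009 m) or (x of short_1 in the frame of row_short between -0.089 and -0.071 m and y of short_1 in the frame of row_short between -0.009 and 0.009 m)) and (x of short_1 in the frame of row_short above 0.001 m or (x of short_2 in the frame of row_short between 0.019 and 0.037 m and y of short_2 in the frame of row_short between -0.009 and 0.009 m) or (x of short_3 in the frame of row_short between 0.019 and 0.037 m and y of short_3 in the frame of row_short between -0.009 and 0.009 m)) and (x of short_1 in the frame of row_short above -0.053 m or (x of short_2 in the frame of row_short between -0.035 and -0.017 m and y of short_2 in the frame of row_short between -0.009 and 0.009 m) or (x of short_3 in the frame of row_short between -0.035 and -0.017 m and y of short_3 in the frame of row_short between -0.009 and 0.009 m)) and z of short_1 in the frame of row_short between -0.005 and 0.005 m and angle between each of short_1, short_2, short_3, medium_1, medium_2, medium_3, long_1, long_2, long_3's own z axis and vertical below 0.12 rad and angle between the x axis of each of short_1, short_2, short_3 and the x axis of row_short, either way round below 0.25 rad and x of short_post in the frame of short_1 above 0 m and linear speed of each of short_1, short_2, short_3, medium_1, medium_2, medium_3, long_1, long_2, long_3 below 0.02 m/s and ((x of short_2 in the frame of row_short between 0.019 and 0.037 m and y of short_2 in the frame of row_short between -0.009 and 0.009 m) or (x of short_2 in the frame of row_short between -0.035 and -0.017 m and y of short_2 in the frame of row_short between -0.009 and 0.009 m) or (x of short_2 in the frame of row_short between -0.089 and -0.071 m and y of short_2 in the frame of row_short between -0.009 and 0.009 m)) and (x of short_2 in the frame of row_short above 0.001 m or (x of short_1 in the frame of row_short between 0.019 and 0.037 m and y of short_1 in the frame of row_short between -0.009 and 0.009 m) or (x of short_3 in the frame of row_short between 0.019 and 0.037 m and y of short_3 in the frame of row_short between -0.009 and 0.009 m)) and (x of short_2 in the frame of row_short above -0.053 m or (x of short_1 in the frame of row_short between -0.035 and -0.017 m and y of short_1 in the frame of row_short between -0.009 and 0.009 m) or (x of short_3 in the frame of row_short between -0.035 and -0.017 m and y of short_3 in the frame of row_short between -0.009 and 0.009 m)) and z of short_2 in the frame of row_short between -0.005 and 0.005 m and x of short_post in the frame of short_2 above 0 m and ((x of short_3 in the frame of row_short between 0.019 and 0.037 m and y of short_3 in the frame of row_short between -0.009 and 0.009 m) or (x of short_3 in the frame of row_short between -0.035 and -0.017 m and y of short_3 in the frame of row_short between -0.009 and 0.009 m) or (x of short_3 in the frame of row_short between -0.089 and -0.071 m and y of short_3 in the frame of row_short between -0.009 and 0.009 m)) and (x of short_3 in the frame of row_short above 0.001 m or (x of short_1 in the frame of row_short between 0.019 and 0.037 m and y of short_1 in the frame of row_short between -0.009 and 0.009 m) or (x of short_2 in the frame of row_short between 0.019 and 0.037 m and y of short_2 in the frame of row_short between -0.009 and 0.009 m)) and (x of short_3 in the frame of row_short above -0.053 m or (x of short_1 in the frame of row_short between -0.035 and -0.017 m and y of short_1 in the frame of row_short between -0.009 and 0.009 m) or (x of short_2 in the frame of row_short between -0.035 and -0.017 m and y of short_2 in the frame of row_short between -0.009 and 0.009 m)) and z of short_3 in the frame of row_short between -0.005 and 0.005 m and x of short_post in the frame of short_3 above 0 m and ((x of medium_1 in the frame of row_medium between 0.019 and 0.037 m and y of medium_1 in the frame of row_medium between -0.009 and 0.009 m) or (x of medium_1 in the frame of row_medium between -0.035 and -0.017 m and y of medium_1 in the frame of row_medium between -0.009 and 0.009 m) or (x of medium_1 in the frame of row_medium between -0.089 and -0.071 m and y of medium_1 in the frame of row_medium between -0.009 and 0.009 m)) and (x of medium_1 in the frame of row_medium above 0.001 m or (x of medium_2 in the frame of row_medium between 0.019 and 0.037 m and y of medium_2 in the frame of row_medium between -0.009 and 0.009 m) or (x of medium_3 in the frame of row_medium between 0.019 and 0.037 m and y of medium_3 in the frame of row_medium between -0.009 and 0.009 m)) and (x of medium_1 in the frame of row_medium above -0.053 m or (x of medium_2 in the frame of row_medium between -0.035 and -0.017 m and y of medium_2 in the frame of row_medium between -0.009 and 0.009 m) or (x of medium_3 in the frame of row_medium between -0.035 and -0.017 m and y of medium_3 in the frame of row_medium between -0.009 and 0.009 m)) and z of medium_1 in the frame of row_medium between -0.005 and 0.005 m and angle between the x axis of each of medium_1, medium_2, medium_3 and the x axis of row_medium, either way round below 0.25 rad and x of medium_post in the frame of medium_1 above 0 m and ((x of medium_2 in the frame of row_medium between 0.019 and 0.037 m and y of medium_2 in the frame of row_medium between -0.009 and 0.009 m) or (x of medium_2 in the frame of row_medium between -0.035 and -0.017 m and y of medium_2 in the frame of row_medium between -0.009 and 0.009 m) or (x of medium_2 in the frame of row_medium between -0.089 and -0.071 m and y of medium_2 in the frame of row_medium between -0.009 and 0.009 m)) and (x of medium_2 in the frame of row_medium above 0.001 m or (x of medium_1 in the frame of row_medium between 0.019 and 0.037 m and y of medium_1 in the frame of row_medium between -0.009 and 0.009 m) or (x of medium_3 in the frame of row_medium between 0.019 and 0.037 m and y of medium_3 in the frame of row_medium between -0.009 and 0.009 m)) and (x of medium_2 in the frame of row_medium above -0.053 m or (x of medium_1 in the frame of row_medium between -0.035 and -0.017 m and y of medium_1 in the frame of row_medium between -0.009 and 0.009 m) or (x of medium_3 in the frame of row_medium between -0.035 and -0.017 m and y of medium_3 in the frame of row_medium between -0.009 and 0.009 m)) and z of medium_2 in the frame of row_medium between -0.005 and 0.005 m and x of medium_post in the frame of medium_2 above 0 m and ((x of medium_3 in the frame of row_medium between 0.019 and 0.037 m and y of medium_3 in the frame of row_medium between -0.009 and 0.009 m) or (x of medium_3 in the frame of row_medium between -0.035 and -0.017 m and y of medium_3 in the frame of row_medium between -0.009 and 0.009 m) or (x of medium_3 in the frame of row_medium between -0.089 and -0.071 m and y of medium_3 in the frame of row_medium between -0.009 and 0.009 m)) and (x of medium_3 in the frame of row_medium above 0.001 m or (x of medium_1 in the frame of row_medium between 0.019 and 0.037 m and y of medium_1 in the frame of row_medium between -0.009 and 0.009 m) or (x of medium_2 in the frame of row_medium between 0.019 and 0.037 m and y of medium_2 in the frame of row_medium between -0.009 and 0.009 m)) and (x of medium_3 in the frame of row_medium above -0.053 m or (x of medium_1 in the frame of row_medium between -0.035 and -0.017 m and y of medium_1 in the frame of row_medium between -0.009 and 0.009 m) or (x of medium_2 in the frame of row_medium between -0.035 and -0.017 m and y of medium_2 in the frame of row_medium between -0.009 and 0.009 m)) and z of medium_3 in the frame of row_medium between -0.005 and 0.005 m and x of medium_post in the frame of medium_3 above 0 m and ((x of long_1 in the frame of row_long between 0.019 and 0.037 m and y of long_1 in the frame of row_long between -0.009 and 0.009 m) or (x of long_1 in the frame of row_long between -0.035 and -0.017 m and y of long_1 in the frame of row_long between -0.009 and 0.009 m) or (x of long_1 in the frame of row_long between -0.089 and -0.071 m and y of long_1 in the frame of row_long between -0.009 and 0.009 m)) and (x of long_1 in the frame of row_long above 0.001 m or (x of long_2 in the frame of row_long between 0.019 and 0.037 m and y of long_2 in the frame of row_long between -0.009 and 0.009 m) or (x of long_3 in the frame of row_long between 0.019 and 0.037 m and y of long_3 in the frame of row_long between -0.009 and 0.009 m)) and (x of long_1 in the frame of row_long above -0.053 m or (x of long_2 in the frame of row_long between -0.035 and -0.017 m and y of long_2 in the frame of row_long between -0.009 and 0.009 m) or (x of long_3 in the frame of row_long between -0.035 and -0.017 m and y of long_3 in the frame of row_long between -0.009 and 0.009 m)) and z of long_1 in the frame of row_long between -0.005 and 0.005 m and angle between the x axis of each of long_1, long_2, long_3 and the x axis of row_long, either way round below 0.25 rad and x of long_post in the frame of long_1 above 0 m and ((x of long_2 in the frame of row_long between 0.019 and 0.037 m and y of long_2 in the frame of row_long between -0.009 and 0.009 m) or (x of long_2 in the frame of row_long between -0.035 and -0.017 m and y of long_2 in the frame of row_long between -0.009 and 0.009 m) or (x of long_2 in the frame of row_long between -0.089 and -0.071 m and y of long_2 in the frame of row_long between -0.009 and 0.009 m)) and (x of long_2 in the frame of row_long above 0.001 m or (x of long_1 in the frame of row_long between 0.019 and 0.037 m and y of long_1 in the frame of row_long between -0.009 and 0.009 m) or (x of long_3 in the frame of row_long between 0.019 and 0.037 m and y of long_3 in the frame of row_long between -0.009 and 0.009 m)) and (x of long_2 in the frame of row_long above -0.053 m or (x of long_1 in the frame of row_long between -0.035 and -0.017 m and y of long_1 in the frame of row_long between -0.009 and 0.009 m) or (x of long_3 in the frame of row_long between -0.035 and -0.017 m and y of long_3 in the frame of row_long between -0.009 and 0.009 m)) and z of long_2 in the frame of row_long between -0.005 and 0.005 m and x of long_post in the frame of long_2 above 0 m and ((x of long_3 in the frame of row_long between 0.019 and 0.037 m and y of long_3 in the frame of row_long between -0.009 and 0.009 m) or (x of long_3 in the frame of row_long between -0.035 and -0.017 m and y of long_3 in the frame of row_long between -0.009 and 0.009 m) or (x of long_3 in the frame of row_long between -0.089 and -0.071 m and y of long_3 in the frame of row_long between -0.009 and 0.009 m)) and (x of long_3 in the frame of row_long above 0.001 m or (x of long_1 in the frame of row_long between 0.019 and 0.037 m and y of long_1 in the frame of row_long between -0.009 and 0.009 m) or (x of long_2 in the frame of row_long between 0.019 and 0.037 m and y of long_2 in the frame of row_long between -0.009 and 0.009 m)) and (x of long_3 in the frame of row_long above -0.053 m or (x of long_1 in the frame of row_long between -0.035 and -0.017 m and y of long_1 in the frame of row_long between -0.009 and 0.009 m) or (x of long_2 in the frame of row_long between -0.035 and -0.017 m and y of long_2 in the frame of row_long between -0.009 and 0.009 m)) and z of long_3 in the frame of row_long between -0.005 and 0.005 m and x of long_post in the frame of long_3 above 0 m and distance of each of token_a, token_b from where it was at the start of the episode below 0.045 m and distance of each of clamp_ring, screwdriver, wrench, oil_can from where it was at the start of the episode below 0.05 m); the robot touches nothing.
Of short_1, short_2, short_3 only 2 to 3 are there at a start; the rules pass over those that are not, and their reading is None.
Of medium_1, medium_2, medium_3 only 2 to 3 are there at a start; the rules pass over those that are not, and their reading is None.
Of long_1, long_2, long_3 only 2 to 3 are there at a start; the rules pass over those that are not, and their reading is None.
At some moment in a run one of short_1, short_2, short_3, medium_1, medium_2, medium_3, long_1, long_2, long_3 may be knocked a few centimetres aside while the robot is not near it.
It also fails if it takes over 210 s, if anything falls off the work surface, if the arm or the gripper's body presses on something with over 40 N, if the wrist force passes 120 N, or if a joint passes its speed limit or range.

ROBOT

A 6-joint arm with a two-finger parallel gripper is mounted at the origin on the work surface. World frame = base frame: x ahead of the robot, y to its left, z up, the work surface at z = 0. Lengths are in m, angles in rad, forces in N, time in s.
With the tool pointing down it reaches from about 0.4 to 0.825 m from the base axis. Payload 7 kg.
Tool frame: the origin (TCP) lies on the centre line of the jaws, within the pads' length; the fingertips stand 14 mm ahead of it and the grasp point (between the pads) lies 5 mm behind it; z points along the fingers, y is the line along which they close (so a half turn about z gives the same grasp; the last joint's range is limited). The gripper opens to 85 mm and grips with 20 to 120 N. Pads are 22 mm wide; open, the fingers measure 114 mm over their backs; the gripper's body (76 mm by 85 mm) begins 54 mm behind the grasp point. The pads swing forward as they close: fully open they stand 13 mm farther back than shut.
Start: joints at [1.417, 0.359, 0.012, 0, -1.224, -0.288], TCP at [0.289, 0.61, 0.245] pointing down, gripper open.
Joint ranges: [-3.07, 3.07], [-1.43, 2.12], [-1.02, 1.25], [-3.03, 1.67], [-3.05, -0], [-3.03, 3.03]. Speed limits (rad/s): [2.39, 2.39, 3.01, 3.14, 3.14, 3.14].

INTERFACE

Orientations are given as a unit quaternion [w, x, y, z].
In Python, from plant import * gives the robot as it stands. The module is installed in compiled form; this text tells all that it offers.
- The arm moves only by the tool arm_command, never from a script. Its argument "moves" is a list of rows, each a list of 3 entries, a list of its own where there are three numbers: the shift along the tool's x, y, z in cm, then the turn, a rotation vector about the tool's x, y, z in rad, then the finger opening in cm, from 0 to 8.54. A call has 1 to 12 rows; each row is the pose to reach, as a shift and turn from the pose commanded when the call began, along the tool's axes at that moment; what a row does not reach only later rows make up. A row lasts 1/10 s, in which the tool goes at most 50 mm and 8.59 degrees, less where a joint would pass 70% of its speed; a pose out of reach is approached as far as the arm can. A call with a gripper value outside its range is refused whole. The fingers move at their own pace and stop on an object; "grip_force" is the grip in N (left out, the last holds). Time passes only in rows, so rows that repeat a pose let the fingers close. It gives the time, the measured TCP pose, the force, the opening and the grip force at its end, in the units of the state.
- get_state(): the state, without advancing time (a new reading comes with each control period).
- read_camera(name): name is "side" or "top"; returns a dict with "color" (384x512x3 uint8, red, green, blue), "fov_y" (degrees; the focal length in pixels is half the picture's height over the tangent of half this angle, whatever the lens; pixels are square), "cx", "cy" (the principal point, pixels), "rvec" (rotation vector, rad) and "tvec" (3), from world to camera coordinates, as OpenCV has them. Camera axes: x right, y down, z forward; pixel columns grow to the right and rows downward; lengths in m; the calibration is good to about 2 mm. A picture is of the moment at which its call begins. There is no depth.
- job_done(): hands the job in; it is judged then, once.
The state is a dict: "time_s": time; "qpos": joint angles; "joint_vel": joint speeds; "effort": joint torques, N m; "position": TCP position; "eef_rot": TCP orientation; "contact_force": force on the tool from outside, world axes, zero at the start; "wrist_torque": the same for the moment, N m; "grip_width": finger opening in m; "finger_force": force on a finger pad.
Only numpy, scipy, OpenCV 4.12 (cv2) and the standard library are available. Lean on these libraries where they do the work, as an engineer would, in place of code of your own. Each camera call takes 0.05 s, during which the arm holds its last target. There are 200 camera calls.

## Working session

There is one attempt and no reset: what is moved stays moved. The work goes in short steps, Python scripts to look and compute and a tool call to move; the robot and the scene stay as the last step left them, time stands still between calls to the robot, and variables do not carry over. Pictures are saved under pics/ and viewed, at most 14 in all, crops included, and the job is handed in when it is done.

Besides the shell and the picture viewer there is one more tool, called after "Request:" as name(argument=value, ...) on one line, values as JSON. arm_command: Moves the arm, as the interface text tells. Its arguments: {"type":"object","properties":{"moves":{"type":"array"},"grip_force":{"type":"number"}},"required":["moves"]}

```bash
mkdir -p pics
cat > h.py <<'E'
from plant import *
import numpy as np, cv2
from scipy.spatial.transform import Rotation as R
def cam(n):
    c=read_camera(n); h=c["color"].shape[0]; f=h/2/np.tan(np.radians(c["fov_y"])/2)
    c["K"]=np.array([[f,0,c["cx"]],[0,f,c["cy"]],[0,0,1]]); return c
def unproj(c,uv,z):
    Rm=cv2.Rodrigues(np.array(c["rvec"],float))[0]; t=np.array(c["tvec"],float)
    d=np.linalg.inv(c["K"])@np.array([uv[0],uv[1],1.]); C=-Rm.T@t; w=Rm.T@d
    return C+w*(z-C[2])/w[2]
def proj(c,P):
    return cv2.projectPoints(np.array(P,float).reshape(-1,3),np.array(c["rvec"],float),np.array(c["tvec"],float),c["K"],None)[0][:,0]
def save(c,n,crop=None,s=1):
    im=c["color"][:,:,::-1]
    if crop: x0,y0,x1,y1=crop; im=im[y0:y1,x0:x1]
    cv2.imwrite("pics/"+n,cv2.resize(im,None,fx=s,fy=s,interpolation=cv2.INTER_CUBIC))
E
python3 - <<'E'
from h import *
import pickle
for n in("top","side"):
    c=cam(n); pickle.dump({k:v for k,v in c.items()},open(n+".pkl","wb")); save(c,n+"0.png",None,1.5)
    Rm=cv2.Rodrigues(np.array(c["rvec"],float))[0]; print(n,-Rm.T@np.array(c["tvec"]),Rm[2],c["K"][0,0])
print(get_state())
E
```

```text
top [0.48587412 0.0088159  1.36909576] [ 0.09183766 -0.0113709  -0.99570907] 384.7084650643702
side [0.4563527  0.72091878 0.84030778] [ 0.14452063 -0.67608285 -0.72251351] 377.91362618046077
{'time_s': 0.1, 'qpos': array([ 1.41711242e+00,  3.59298055e-01,  1.11667262e-02, -2.89115444e-04,
       -1.22410483e+00, -2.88108002e-01]), 'joint_vel': array([-0.00052637, -0.00033983,  0.00217713, -0.00031021,  0.00041043,
       -0.00030639]), 'effort': array([-1.05753992e-03, -5.84764481e+01,  2.94109368e+01,  6.95454642e+00,
       -3.18937986e-03,  8.80282812e-06]), 'position': array([0.28845266, 0.60981731, 0.24447906]), 'eef_rot': array([ 7.27418631e-04,  9.75690487e-01, -2.19151856e-01, -8.72639738e-05]), 'contact_force': array([0.42466212, 0.37427219, 0.56751276]), 'wrist_torque': array([-0.01647501, -0.02625509,  0.00937906]), 'finger_force': 0.0, 'grip_width': 0.08585812569213913}
```

View pics/top0.png

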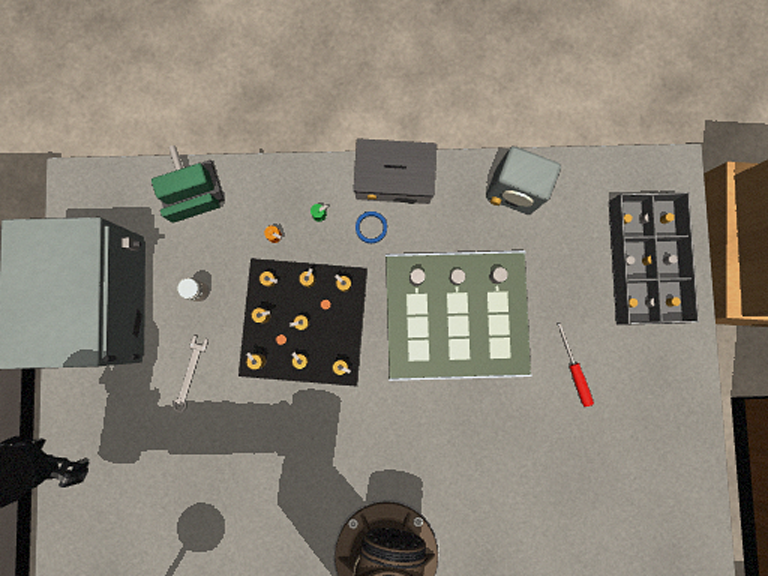

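View pics/side0.png

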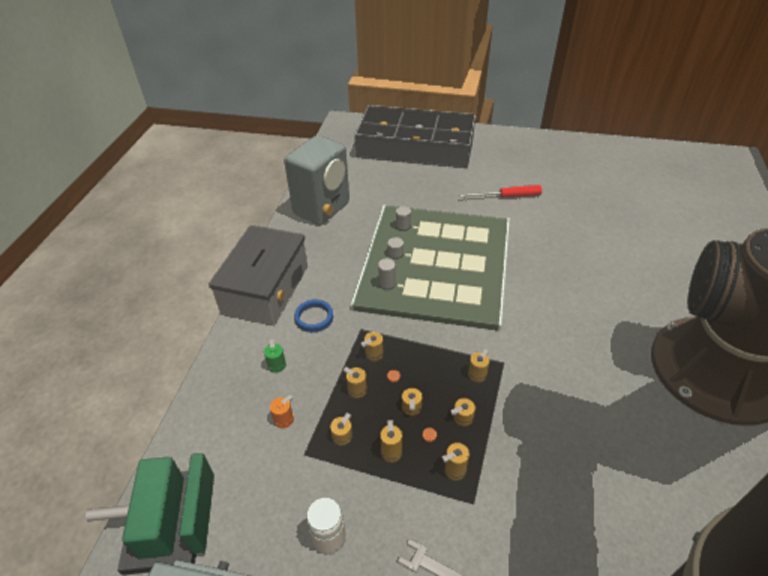

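Top view: 8 brass cylinders on the mat, tokens at (325,304) and (281,340), and the look-alikes off the mat, orange (273,233) and green (319,211). The shelf is on the right of the mat. Next, enlarged crops.

Run:
```python
import pickle
from h import *
c=pickle.load(open("top.pkl","rb")); save(c,"t1.png",(158,168,248,260),6.5)
save(c,"t2.png",(255,162,358,256),6)
c=pickle.load(open("side.pkl","rb")); save(c,"s1.png",(200,215,340,335),5)
```

```text
(no output)
```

View pics/t1.png

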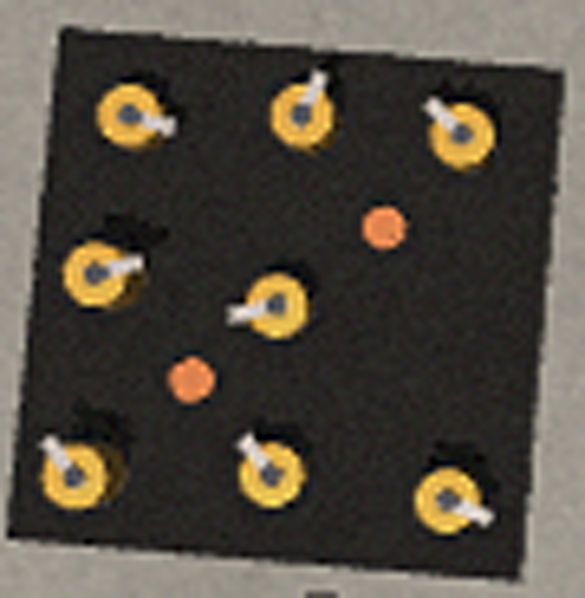

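View pics/s1.png

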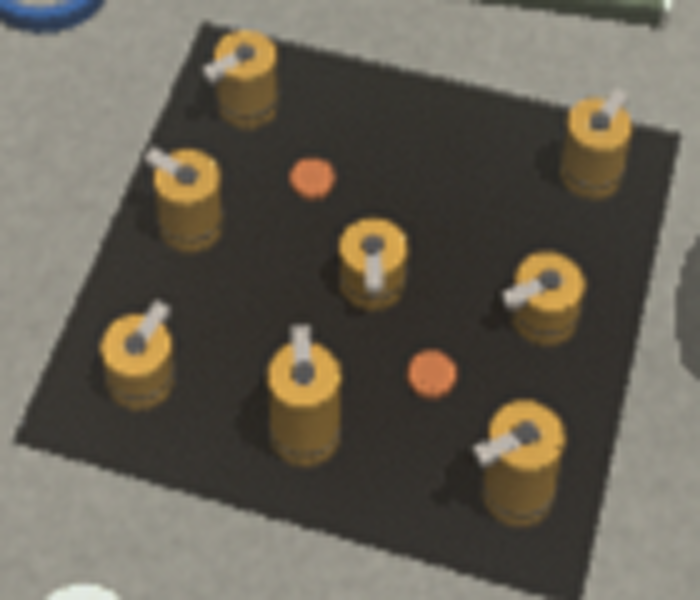

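View pics/t2.png

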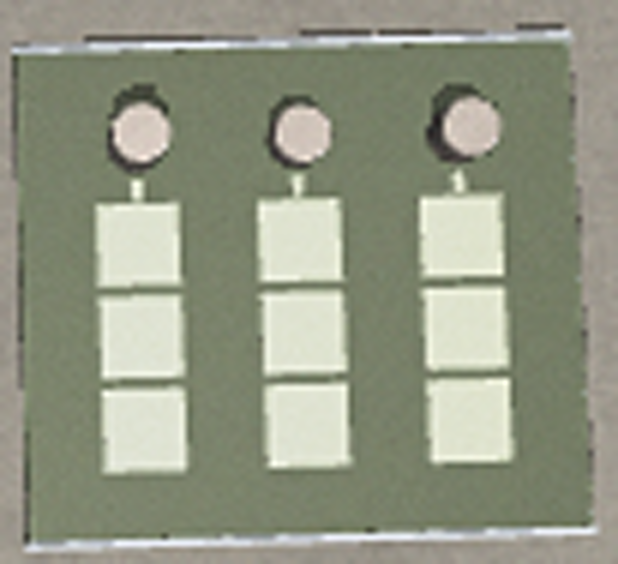

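```bash
cat > m.py <<'E'
import pickle
from h import *
from scipy.optimize import least_squares
T=pickle.load(open("top.pkl","rb")); S=pickle.load(open("side.pkl","rb"))
def o(p,c,s): return (np.array(p,float)+.5)/s-.5+np.array(c)
tc=[(130,116),(302,115),(461,133),(95,274),(277,305),(73,475),(271,474),(447,500)]
tt=[(175,127),(318,74),(430,103),(142,262),(228,316),(47,440),(243,438),(491,519)]
sc=[(137,344),(187,175),(245,53),(303,372),(373,245),(526,433),(550,281),(600,120)]
st=[(162,308),(150,157),(208,71),(301,328),(373,288),(480,455),(508,299),(620,97)]
for i in range(8):
    a=o(tc[i],(158,168),6.5); b=o(sc[i],(200,215),5)
    r=least_squares(lambda P: np.r_[proj(T,P)[0]-a,proj(S,P)[0]-b],unproj(T,a,.05))
    L=min((.032,.044,.056),key=lambda l:abs(l+.005+.003-r.x[2]))
    z=L+.008
    r2=least_squares(lambda P: np.r_[proj(T,[*P,z])[0]-a,proj(S,[*P,z])[0]-b],r.x[:2])
    def ang(c,p): d=unproj(c,p,z-.002)[:2]-r2.x; return np.arctan2(d[1],d[0])
    print("ABCDEFGH"[i],r.x.round(4),L,r2.x.round(4),r2.fun.round(1),round(ang(T,o(tt[i],(158,168),6.5)),2),round(ang(S,o(st[i],(200,215),5)),2))
cr={ # col: squares' corners TL,TR,BR,BL for squares nearest post first
0:[[(95,204),(179,202),(182,286),(98,289)],[(98,295),(183,293),(186,378),(101,380)],[(101,389),(186,386),(189,470),(103,474)]],
1:[[(257,199),(341,197),(344,279),(259,283)],[(260,292),(344,289),(348,374),(263,376)],[(265,384),(349,381),(353,465),(268,468)]],
2:[[(419,197),(502,194),(506,276),(422,279)],[(422,288),(507,285),(510,368),(425,371)],[(427,380),(511,376),(515,461),(431,463)]]}
obj=[];im=[]
for k in cr:
  for j,x in enumerate((.028,-.026,-.080)):
    for (sx,sy),p in zip(((1,1),(1,-1),(-1,-1),(-1,1)),cr[k][j]):
      obj.append((x+sx*.024,(1-k)*.095+sy*.024)); im.append(o(p,(255,162),6))
obj=np.array(obj);im=np.array(im)
w=np.array([unproj(T,p,.018)[:2] for p in im])
# rigid fit
oc,wc=obj.mean(0),w.mean(0); U,_,V=np.linalg.svd((obj-oc).T@(w-wc)); Rm=(U@V).T
t=wc-Rm@oc; res=w-(obj@Rm.T+t); s=np.sum((w-wc)*((obj-oc)@Rm.T))/np.sum((obj-oc)**2)
print("middle row origin",t,"yaw",np.arctan2(Rm[1,0],Rm[0,0]),"rms",res.std(0),"scale",s)
for k in range(3):print(k,[ (Rm@[x,(1-k)*.095]+t).round(4).tolist() for x in (.088,.028,-.026,-.08)])
for k in range(3):
  P=Rm@[.088,(1-k)*.095]+t
  print(k,"post px for h 32,44,56: top",[((proj(T,[*P,.018+h])[0]+.5-[255,162])*6-.5).round(0).tolist() for h in(.032,.044,.056)],"side(x1.5)",[((proj(S,[*P,.018+h])[0]+.5)*1.5).round(0).tolist() for h in(.0,.032,.044,.056)])
E
python3 m.py; python3 -c "
from m import *
save(S,'s2.png',(235,130,345,220),7)" >/dev/null
```

```text
A [0.6357 0.261  0.0309] 0.032 [0.6343 0.2635] [-1.1  0.7 -0.3 -1. ] -1.72 -1.95
B [0.6325 0.1672 0.0438] 0.032 [0.6331 0.166 ] [ 0.6  0.4 -0.4  0.4] -0.28 -0.45
C [0.6204 0.0828 0.0447] 0.032 [0.621 0.081] [ 0.7  0.5 -0.5  0.5] 0.79 0.64
D [0.5502 0.2753 0.0564] 0.044 [0.5506 0.274 ] [ 0.7  0.4 -0.4  0.4] -1.25 -1.37
E [0.5322 0.1835 0.0318] 0.032 [0.5317 0.1862] [-1.   0.6 -0.3 -1. ] 1.71 1.77
F [0.4451 0.2873 0.0573] 0.044 [0.445  0.2858] [ 0.8  0.7 -0.6  0.5] 0.67 0.59
G [0.4423 0.188  0.0317] 0.032 [0.4424 0.1907] [-1.1  0.7 -0.4 -1. ] 0.47 0.71
H [0.427  0.0941 0.0465] 0.044 [0.4271 0.0962] [-0.7  0.7 -0.4 -0.7] -1.89 -2.13
middle row origin [ 0.54223871 -0.18264077] yaw 0.0021175519458409516 rms [0.0006555  0.00083408] scale 1.003663660740402
0 [[0.63, -0.0875], [0.57, -0.0876], [0.516, -0.0877], [0.462, -0.0878]]
1 [[0.6302, -0.1825], [0.5702, -0.1826], [0.5162, -0.1827], [0.4622, -0.1828]]
2 [[0.6304, -0.2775], [0.5704, -0.2776], [0.5164, -0.2777], [0.4624, -0.2778]]
0 post px for h 32,44,56: top [[139.0, 137.0], [141.0, 135.0], [142.0, 132.0]] side(x1.5) [[386.0, 283.0], [386.0, 272.0], [386.0, 268.0], [386.0, 263.0]]
1 post px for h 32,44,56: top [[304.0, 132.0], [307.0, 130.0], [310.0, 128.0]] side(x1.5) [[395.0, 253.0], [395.0, 242.0], [395.0, 237.0], [395.0, 233.0]]
2 post px for h 32,44,56: top [[469.0, 128.0], [473.0, 126.0], [477.0, 123.0]] side(x1.5) [[403.0, 225.0], [403.0, 214.0], [403.0, 210.0], [403.0, 206.0]]
```

View pics/s2.png

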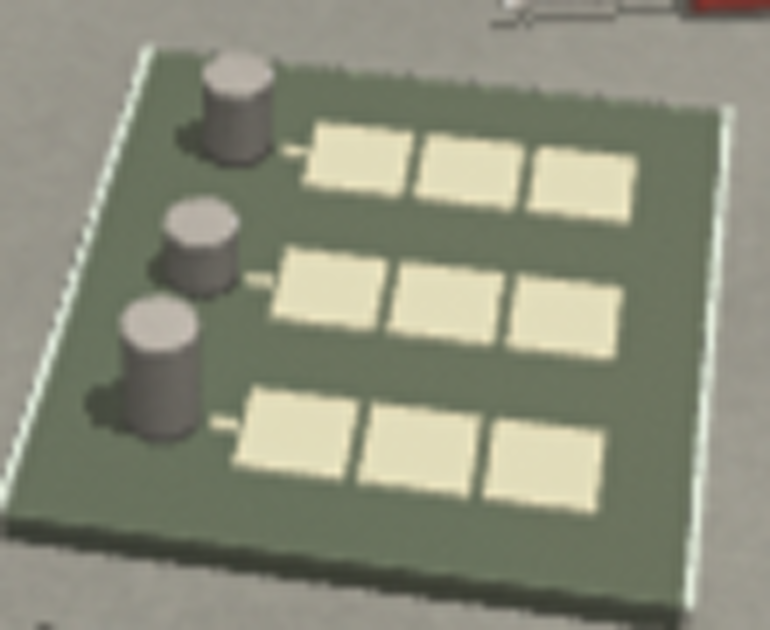

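Brass on the mat (t1 crop): A(130,116), B(302,115), C(461,133), D(95,274), E(277,305), F(73,475), G(271,474), H(447,500). The orange and green look-alikes are off the mat, and the tray has small parts, so none of those are targets. By height, A, E and G are short, B, C and H medium, D and F long. In s2, the nearest row has the long post, the middle row the short one and the far row the medium one.

```bash
cat > g.py <<'E'
from m import *
Ls=dict(zip("ABCDEFGH",(.032,.044,.044,.056,.032,.056,.032,.044)))
def two(c,p,q,z):
    a=unproj(c,p,z)[:2]; d=unproj(c,q,z)[:2]-a
    return a,np.arctan2(d[1],d[0]),np.hypot(*d)
if __name__=="__main__":
  for i,n in enumerate("ABCDEFGH"):
    z=Ls[n]+.003+.003
    A=two(T,o(tc[i],(158,168),6.5),o(tt[i],(158,168),6.5),z); B=two(S,o(sc[i],(200,215),5),o(st[i],(200,215),5),z)
    print(n,A[0].round(4),B[0].round(4),"ang",round(A[1],2),round(B[1],2),"len",round(A[2],3),round(B[2],3))
E
cat > see.py <<'E'
from h import *
def blobs(c):
    hsv=cv2.cvtColor(c["color"],cv2.COLOR_RGB2HSV); m=cv2.inRange(hsv,(15,120,90),(28,255,255))
    n,l,s,ce=cv2.connectedComponentsWithStats(m)
    return [(ce[i].round(1).tolist(),int(s[i,4])) for i in range(1,n) if s[i,4]>20]
if __name__=="__main__":
    for n in("top","side"): print(n,blobs(cam(n)))
E
python3 g.py|grep ang; python3 see.py
```

```text
A [0.6367 0.2599] [0.6333 0.265 ] ang -1.84 -1.88 len 0.025 0.023
B [0.6336 0.1667] [0.6302 0.1715] ang -0.39 -0.34 len 0.023 0.023
C [0.6218 0.0827] [0.6181 0.087 ] ang 0.78 0.76 len 0.023 0.023
D [0.5516 0.2743] [0.5487 0.2784] ang -1.35 -1.34 len 0.025 0.023
E [0.5338 0.1829] [0.5307 0.1876] ang 1.77 1.74 len 0.027 0.025
F [0.4478 0.2864] [0.4441 0.2898] ang 0.63 0.66 len 0.023 0.024
G [0.4448 0.1872] [0.4412 0.192 ] ang 0.65 0.64 len 0.024 0.024
H [0.4292 0.0939] [0.4259 0.0969] ang -2.0 -2.06 len 0.025 0.019
top [([489.3, 167.5], 1051), ([330.4, 133.0], 25), ([417.8, 145.0], 23), ([446.0, 144.8], 30), ([180.1, 154.6], 64), ([177.1, 185.3], 60), ([203.8, 185.8], 60), ([228.8, 188.8], 60), ([421.8, 201.3], 27), ([450.2, 200.6], 26), ([171.8, 209.8], 63), ([200.4, 214.6], 59), ([169.3, 241.2], 66), ([199.7, 241.0], 62), ([225.9, 244.4], 61)]
side [([279.9, 34.5], 5552), ([323.8, 72.8], 65), ([218.1, 138.9], 32), ([186.5, 196.7], 23), ([249.4, 229.1], 132), ([319.3, 243.1], 136), ([237.9, 254.4], 172), ([274.8, 264.4], 116), ([310.4, 273.0], 141), ([227.1, 286.7], 164), ([261.0, 294.8], 236), ([305.5, 305.4], 213)]
```

```bash
cat > plan.py <<'E'
from h import *
def plan(pos,yaw,target,tyaw):
    tx=np.array([np.cos(yaw),np.sin(yaw),0]); ty=np.array([np.sin(yaw),-np.cos(yaw),0]); tz=np.array([0,0,-1])
    d=np.array(target)-pos
    return (np.array([d@tx,d@ty,d@tz])*100).round(2).tolist(),"turn z",round(yaw-tyaw,3)
def now():
    s=get_state(); r=R.from_quat(np.roll(s["eef_rot"],-1)).as_matrix(); return s,np.array(s["position"]),np.arctan2(r[1,0],r[0,0])
E
python3 - <<'E'
from m import *
from plan import *
for k,p in enumerate(((421,450),(447,302),(471,171))):
    print(k,unproj(S,o(p,(235,130),7),.018).round(4))
s,p,y=now(); print(p,y,plan(p,y,(.550,.2765,.14),-1.35))
E
```

```text
A [0.6357 0.261  0.0309] 0.032 [0.6343 0.2635] [-1.1  0.7 -0.3 -1. ] -1.72 -1.95
B [0.6325 0.1672 0.0438] 0.032 [0.6331 0.166 ] [ 0.6  0.4 -0.4  0.4] -0.28 -0.45
C [0.6204 0.0828 0.0447] 0.032 [0.621 0.081] [ 0.7  0.5 -0.5  0.5] 0.79 0.64
D [0.5502 0.2753 0.0564] 0.044 [0.5506 0.274 ] [ 0.7  0.4 -0.4  0.4] -1.25 -1.37
E [0.5322 0.1835 0.0318] 0.032 [0.5317 0.1862] [-1.   0.6 -0.3 -1. ] 1.71 1.77
F [0.4451 0.2873 0.0573] 0.044 [0.445  0.2858] [ 0.8  0.7 -0.6  0.5] 0.67 0.59
G [0.4423 0.188  0.0317] 0.032 [0.4424 0.1907] [-1.1  0.7 -0.4 -1. ] 0.47 0.71
H [0.427  0.0941 0.0465] 0.044 [0.4271 0.0962] [-0.7  0.7 -0.4 -0.7] -1.89 -2.13
middle row origin [ 0.54223871 -0.18264077] yaw 0.0021175519458409516 rms [0.0006555  0.00083408] scale 1.003663660740402
0 [[0.63, -0.0875], [0.57, -0.0876], [0.516, -0.0877], [0.462, -0.0878]]
1 [[0.6302, -0.1825], [0.5702, -0.1826], [0.5162, -0.1827], [0.4622, -0.1828]]
2 [[0.6304, -0.2775], [0.5704, -0.2776], [0.5164, -0.2777], [0.4624, -0.2778]]
0 post px for h 32,44,56: top [[139.0, 137.0], [141.0, 135.0], [142.0, 132.0]] side(x1.5) [[386.0, 283.0], [386.0, 272.0], [386.0, 268.0], [386.0, 263.0]]
1 post px for h 32,44,56: top [[304.0, 132.0], [307.0, 130.0], [310.0, 128.0]] side(x1.5) [[395.0, 253.0], [395.0, 242.0], [395.0, 237.0], [395.0, 233.0]]
2 post px for h 32,44,56: top [[469.0, 128.0], [473.0, 126.0], [477.0, 123.0]] side(x1.5) [[403.0, 225.0], [403.0, 214.0], [403.0, 210.0], [403.0, 206.0]]
0 [ 0.5131 -0.085   0.018 ]
1 [ 0.5136 -0.1813  0.018 ]
2 [ 0.5137 -0.2763  0.018 ]
[0.28851518 0.60992861 0.24472429] -0.4418628318582031 ([37.9, 18.96, 10.47], 'turn z', np.float64(0.908))
```

Request:
arm_command(moves=[[[10,5,0],[0,0,0.15],6.5],[[20,10,2],[0,0,0.3],6.5],[[37.9,18.96,4],[0,0,0.908],6.5],[[37.9,18.96,4],[0,0,0.908],6.5],[[37.9,18.96,6],[0,0,0.908],6.5],[[37.9,18.96,8],[0,0,0.908],6.5],[[37.9,18.96,10.5],[0,0,0.908],6.5],[[37.9,18.96,10.5],[0,0,0.908],6.5],[[37.9,18.96,10.5],[0,0,0.908],6.5],[[37.9,18.96,10.5],[0,0,0.908],6.5],[[37.9,18.96,10.5],[0,0,0.908],6.5]], grip_force=50)

```text
time_s: 1.3
position: [0.5505, 0.2756, 0.1396]
eef_rot: [0.001, 0.78, -0.626, -0.0]
contact_force: [0.2, 0.4, -0.2]
grip_width: 0.0652
finger_force: 0.0
```

Run:
```python
from plan import *
s,p,y=now(); print(s["time_s"],p,y,plan(p,y,(.550,.2765,.037),-1.35))
c=cam("side"); save(c,"d1.png",(190,180,350,330),4)
```

```text
1.3 [0.55047852 0.27559434 0.13958014] -1.3519477535948317 ([-0.1, 0.03, 10.26], 'turn z', np.float64(-0.002))
```

View pics/d1.png

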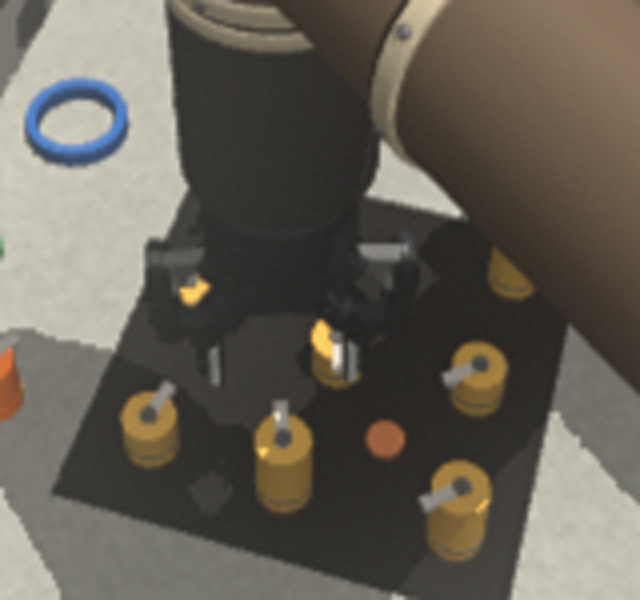

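The fingertips at crop (215,365) and (350,360) straddle the column of long cylinder D at (283,440). That is the right target, and the alignment is good.

Request:
arm_command(moves=[[[-0.1,0,4],[0,0,0],6.5],[[-0.1,0,7.5],[0,0,0],6.5],[[-0.1,0,9.5],[0,0,0],6.5],[[-0.1,0,10.2],[0,0,0],6.5],[[-0.1,0,10.2],[0,0,0],3],[[-0.1,0,10.2],[0,0,0],2],[[-0.1,0,10.2],[0,0,0],2],[[-0.1,0,10.2],[0,0,0],2],[[-0.1,0,10.2],[0,0,0],2],[[-0.1,0,7.7],[0,0,0],2],[[-0.1,0,3],[0,0,0],2],[[-0.1,0,0],[0,0,0],2]])

```text
time_s: 2.55
position: [0.5505, 0.2779, 0.1433]
eef_rot: [-0.001, 0.781, -0.625, 0.0]
contact_force: [1.6, 1.3, -0.7]
grip_width: 0.0328
finger_force: 50.0
```

Run:
```python
from plan import *
s,p,y=now(); print(s["time_s"],p,y,s["grip_width"],plan(p,y,(.5685,-.0862,.14),0))
```

```text
2.55 [0.55054369 0.27789173 0.14333942] -1.3496354169475206 0.03284844032209444 ([35.92, 6.23, 0.33], 'turn z', np.float64(-1.35))
```

Request:
arm_command(moves=[[[4,0.7,0],[0,0,-0.15],2],[[8,1.4,0],[0,0,-0.3],2],[[12,2.1,0],[0,0,-0.45],2],[[16,2.8,0],[0,0,-0.6],2],[[20,3.5,0],[0,0,-0.75],2],[[24,4.2,0],[0,0,-0.9],2],[[28,4.9,0],[0,0,-1.05],2],[[32,5.5,0],[0,0,-1.2],2],[[35.9,6.2,0],[0,0,-1.35],2],[[35.9,6.2,0],[0,0,-1.35],2],[[35.9,6.2,0],[0,0,-1.35],2],[[35.9,6.2,0],[0,0,-1.35],2]])

```text
time_s: 3.75
position: [0.568, -0.0859, 0.1405]
eef_rot: [-0.0, 1.0, -0.001, 0.0]
contact_force: [-0.0, -1.3, -1.3]
grip_width: 0.0327
finger_force: 50.3
```

Run:
```python
from plan import *
s,p,y=now(); print(s["time_s"],p,y,s["grip_width"],plan(p,y,(.5685,-.0862,.053),0))
c=cam("side"); save(c,"d2.png",(230,110,350,220),5)
```

```text
3.75 [ 0.56802755 -0.08590745  0.14049533] -0.0015757142220909166 0.03266972297858726 ([0.05, 0.03, 8.75], 'turn z', np.float64(-0.002))
```

View pics/d2.png

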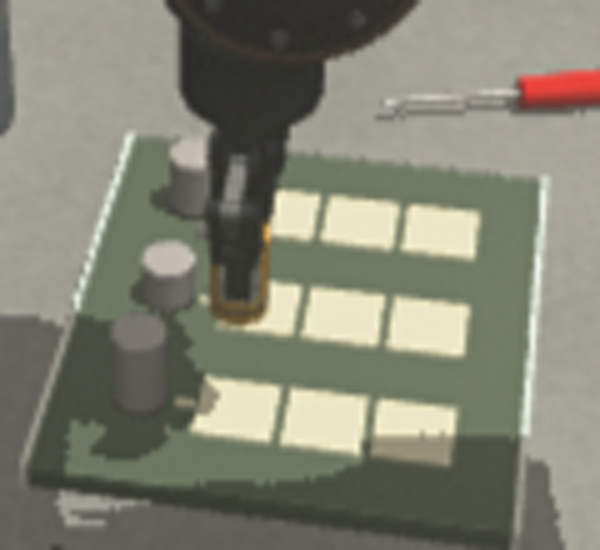

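The long cylinder hangs in the jaws over the long row's first square, with the cam hidden between the fingers. Lowering it and releasing.

Request:
arm_command(moves=[[[0,0,3.5],[0,0,0],2],[[0,0,6.5],[0,0,0],2],[[0,0,8],[0,0,0],2],[[0,0,8.65],[0,0,0],2],[[0,0,8.65],[0,0,0],2],[[0,0,8.65],[0,0,0],2],[[0,0,8.65],[0,0,0],4.5],[[0,0,8.65],[0,0,0],6.5],[[0,0,8.65],[0,0,0],6.5],[[0,0,7],[0,0,0],6.5],[[0,0,3.5],[0,0,0],6.5],[[0,0,0],[0,0,0],6.5]])

```text
time_s: 5.0
position: [0.5677, -0.0863, 0.1407]
eef_rot: [0.0, 1.0, 0.0, -0.001]
contact_force: [1.3, 1.1, 1.1]
grip_width: 0.0652
finger_force: 0.0
```

```bash
python3 see.py
python3 - <<'E'
from plan import *
s,p,y=now(); print(s["time_s"],p,y,s["grip_width"],plan((.5680,-.0859,.1405),y,(.446,.288,.14),.645))
c=cam("side"); save(c,"d3.png",None,1.5)
E
```

```text
top [([489.3, 168.0], 1054), ([330.4, 133.0], 25), ([417.8, 145.1], 24), ([446.0, 144.7], 31), ([180.1, 154.6], 64), ([177.1, 185.2], 61), ([201.4, 184.0], 25), ([421.8, 201.3], 27), ([450.2, 200.6], 26), ([169.3, 241.2], 67)]
side [([250.6, 30.4], 911), ([312.1, 11.4], 216), ([218.1, 138.9], 32), ([277.4, 184.6], 141), ([186.5, 196.5], 24), ([249.1, 229.7], 131), ([319.2, 243.4], 131), ([237.7, 254.7], 183), ([274.7, 264.3], 119), ([310.2, 273.4], 153), ([185.8, 271.5], 40), ([226.9, 286.7], 166), ([305.2, 305.8], 227)]
5.1 [ 0.57127044 -0.08604891  0.14535927] 0.0010724398413484036 0.06434257243674392 ([-12.16, -37.4, 0.05], 'turn z', np.float64(-0.644))
```

View pics/d3.png

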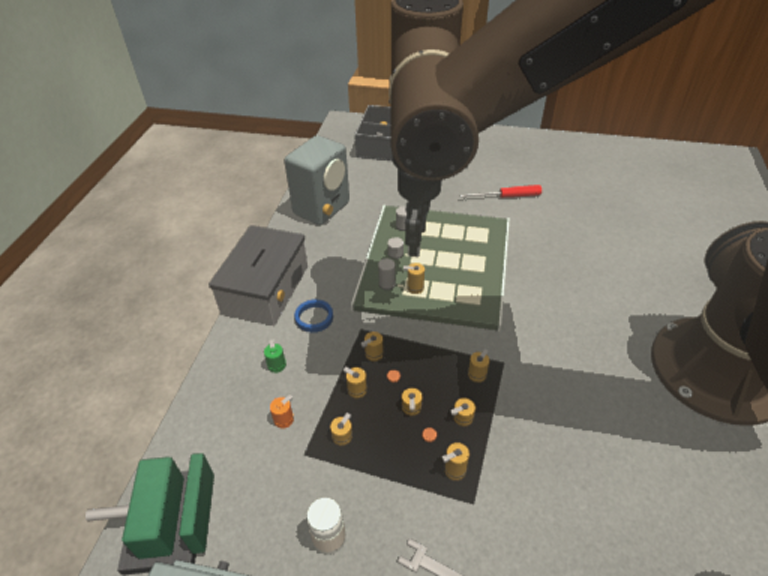

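Long D stands in its square, and nothing else has moved (side blobs unchanged). Next is long F.

Request:
arm_command(moves=[[[-1.3,-4.1,0],[0,0,-0.07],6.5],[[-2.6,-8.2,0],[0,0,-0.14],6.5],[[-4,-12.3,0],[0,0,-0.21],6.5],[[-5.3,-16.4,0],[0,0,-0.28],6.5],[[-6.7,-20.6,0],[0,0,-0.35],6.5],[[-8,-24.8,0],[0,0,-0.42],6.5],[[-9.4,-29,0],[0,0,-0.5],6.5],[[-10.7,-33.2,0],[0,0,-0.57],6.5],[[-12.2,-37.4,0],[0,0,-0.645],6.5],[[-12.2,-37.4,0],[0,0,-0.645],6.5],[[-12.2,-37.4,0],[0,0,-0.645],6.5],[[-12.2,-37.4,0],[0,0,-0.645],6.5]])

```text
time_s: 6.35
position: [0.4458, 0.287, 0.1396]
eef_rot: [0.0, 0.949, 0.317, -0.001]
contact_force: [0.6, 0.1, 0.6]
grip_width: 0.065
finger_force: 0.0
```

Request:
arm_command(moves=[[[0,0,4],[0,0,0],6.5],[[0,0,7.5],[0,0,0],6.5],[[0,0,9.5],[0,0,0],6.5],[[0,0,10.2],[0,0,0],6.5],[[0,0,10.2],[0,0,0],4],[[0,0,10.2],[0,0,0],2],[[0,0,10.2],[0,0,0],2],[[0,0,10.2],[0,0,0],2],[[0,0,10.2],[0,0,0],2],[[0,0,7.7],[0,0,0],2],[[0,0,3],[0,0,0],2],[[0,0,0],[0,0,0],2]])

```text
time_s: 7.55
position: [0.4463, 0.2882, 0.1429]
eef_rot: [-0.0, 0.948, 0.317, 0.001]
contact_force: [0.9, 1.4, -0.8]
grip_width: 0.0327
finger_force: 50.0
```

Run:
```python
from plan import *
s,p,y=now(); print(s["time_s"],p,y,s["grip_width"],plan(p,y,(.5145,-.0862,.14),0))
```

```text
7.55 [0.44630922 0.28824218 0.14289511] 0.6456752636842774 0.03267067709633589 ([-17.09, 34.01, 0.29], 'turn z', np.float64(0.646))
```

Request:
arm_command(moves=[[[-2,4,0],[0,0,0.08],2],[[-4,8,0],[0,0,0.16],2],[[-6,12,0],[0,0,0.24],2],[[-8,16,0],[0,0,0.32],2],[[-10,20,0],[0,0,0.4],2],[[-12,24,0],[0,0,0.48],2],[[-14,28,0],[0,0,0.56],2],[[-16,32,0],[0,0,0.62],2],[[-17.1,34,0],[0,0,0.646],2],[[-17.1,34,0],[0,0,0.646],2],[[-17.1,34,0],[0,0,0.646],2]])

```text
time_s: 8.65
position: [0.5135, -0.087, 0.1401]
eef_rot: [-0.0, 1.0, -0.001, -0.0]
contact_force: [-0.9, 1.0, -1.2]
grip_width: 0.0329
finger_force: 50.3
```

Request:
arm_command(moves=[[[0,0,3.5],[0,0,0],2],[[0,0,6.5],[0,0,0],2],[[0,0,8],[0,0,0],2],[[0,0,8.65],[0,0,0],2],[[0,0,8.65],[0,0,0],2],[[0,0,8.65],[0,0,0],2],[[0,0,8.65],[0,0,0],4.5],[[0,0,8.65],[0,0,0],6.5],[[0,0,8.65],[0,0,0],6.5],[[0,0,7],[0,0,0],6.5],[[0,0,3.5],[0,0,0],6.5],[[0,0,0],[0,0,0],6.5]])

```text
time_s: 9.85
position: [0.5134, -0.0868, 0.1409]
eef_rot: [0.0, 1.0, -0.0, -0.001]
contact_force: [1.4, -0.0, 0.9]
grip_width: 0.0646
finger_force: 0.0
```

```bash
sed -i 's/for n in("top","side"): print(n,blobs(cam(n)))/print([b for b in blobs(cam("side")) if b[0][1]>160 and b[0][0]>200])/' see.py; python3 see.py
python3 - <<'E'
from plan import *
s,p,y=now(); print(s["time_s"],p,y,s["grip_width"],plan(p,y,(.635,.2625,.14),-1.86))
E
```

```text
[([277.3, 184.6], 135), ([296.7, 186.6], 144), ([249.0, 229.9], 138), ([319.3, 243.9], 157), ([237.7, 254.7], 183), ([274.5, 264.6], 126), ([310.1, 273.5], 153), ([226.9, 286.6], 163)]
9.9 [ 0.51680487 -0.08681914  0.14728401] 0.000546980788396227 0.06447111122914397 ([11.84, -34.93, 0.73], 'turn z', np.float64(1.861))
```

Request:
arm_command(moves=[[[1.4,-4,0],[0,0,0.145],6.5],[[2.8,-8,0],[0,0,0.29],6.5],[[4.2,-12,0],[0,0,0.435],6.5],[[5.6,-16,0],[0,0,0.58],6.5],[[7,-20,0],[0,0,0.725],6.5],[[8.4,-24,0],[0,0,0.87],6.5],[[9.8,-28,0],[0,0,1.015],6.5],[[11.2,-32,0],[0,0,1.16],6.5],[[12.1,-34.9,0],[0,0,1.305],6.5],[[12.1,-34.9,0],[0,0,1.45],6.5],[[12.1,-34.9,0],[0,0,1.595],6.5],[[12.1,-34.9,0],[0,0,1.74],6.5]])

```text
time_s: 11.1
position: [0.6351, 0.2626, 0.1397]
eef_rot: [-0.0, -0.642, 0.766, 0.0]
contact_force: [0.2, 0.4, 0.6]
grip_width: 0.0651
finger_force: 0.0
```

Request:
arm_command(moves=[[[0,0,4],[0,0,0.12],6.5],[[0,0,7.5],[0,0,0.12],6.5],[[0,0,10],[0,0,0.12],6.5],[[0,0,11.5],[0,0,0.12],6.5],[[0,0,11.5],[0,0,0.12],4],[[0,0,11.5],[0,0,0.12],2],[[0,0,11.5],[0,0,0.12],2],[[0,0,11.5],[0,0,0.12],2],[[0,0,11.5],[0,0,0.12],2],[[0,0,8],[0,0,0.12],2],[[0,0,3.5],[0,0,0.12],2],[[0,0,0],[0,0,0.12],2]])

```text
time_s: 12.3
position: [0.6356, 0.2624, 0.1431]
eef_rot: [0.001, -0.598, 0.802, -0.0]
contact_force: [1.1, 0.9, -0.8]
grip_width: 0.0325
finger_force: 49.9
```

```bash
python3 - <<'E'
from plan import *
s,p,y=now(); print(s["time_s"],p,y,s["grip_width"],plan((.635,.2625,.14),-1.86,(.5685,-.182,.14),0))
E
python3 see.py
```

```text
12.3 [0.6356301  0.26237683 0.14309249] -1.8604990097575351 0.032524375361459135 ([44.5, -6.3, 0.0], 'turn z', -1.86)
[([321.2, 245.8], 67), ([221.8, 261.0], 136), ([240.6, 261.3], 26), ([309.6, 274.1], 153), ([274.4, 273.6], 27)]
```

Request:
arm_command(moves=[[[4.4,-0.6,0],[0,0,-0.145],2],[[8.8,-1.2,0],[0,0,-0.29],2],[[13.2,-1.8,0],[0,0,-0.435],2],[[17.6,-2.4,0],[0,0,-0.58],2],[[22,-3,0],[0,0,-0.725],2],[[26.4,-3.6,0],[0,0,-0.87],2],[[30.8,-4.3,0],[0,0,-1.015],2],[[35.2,-5,0],[0,0,-1.16],2],[[39.6,-5.6,0],[0,0,-1.305],2],[[43,-6.1,0],[0,0,-1.45],2],[[44.5,-6.3,0],[0,0,-1.595],2],[[44.5,-6.3,0],[0,0,-1.74],2]])

```text
time_s: 13.55
position: [0.5676, -0.1845, 0.1405]
eef_rot: [0.0, 0.998, -0.059, 0.0]
contact_force: [0.1, 0.7, -0.5]
grip_width: 0.0327
finger_force: 49.8
```

Request:
arm_command(moves=[[[0,0,1.5],[0,0,-0.12],2],[[0,0,5],[0,0,-0.12],2],[[0,0,8],[0,0,-0.12],2],[[0,0,9.5],[0,0,-0.12],2],[[0,0,9.95],[0,0,-0.12],2],[[0,0,9.95],[0,0,-0.12],2],[[0,0,9.95],[0,0,-0.12],4.5],[[0,0,9.95],[0,0,-0.12],6.5],[[0,0,9.95],[0,0,-0.12],6.5],[[0,0,7],[0,0,-0.12],6.5],[[0,0,3.5],[0,0,-0.12],6.5],[[0,0,0],[0,0,-0.12],6.5]])

```text
time_s: 14.75
position: [0.568, -0.1822, 0.1414]
eef_rot: [0.0, 1.0, -0.0, -0.0]
contact_force: [-0.3, 0.5, -0.0]
grip_width: 0.065
finger_force: 0.0
```

```bash
python3 see.py
python3 - <<'E'
from plan import *
s,p,y=now(); print(s["time_s"],p,y,plan((.5685,-.182,.14),0,(.632,.169,.14),-.365), plan((.632,.169,.14),-.365,(.5685,-.277,.14),0))
E
```

```text
[([282.9, 166.3], 78), ([277.2, 184.5], 136), ([296.5, 186.6], 138), ([249.4, 228.9], 141), ([319.2, 243.4], 132), ([237.7, 254.5], 177), ([274.8, 264.3], 118), ([310.2, 273.4], 150)]
14.8 [ 0.571348   -0.18290599  0.14810101] 0.0005279064436248408 ([6.35, -35.1, 0.0], 'turn z', 0.365) ([9.99, 43.93, 0.0], 'turn z', -0.365)
```

Request:
arm_command(moves=[[[0.7,-4,0],[0,0,0.04],6.5],[[1.4,-8,0],[0,0,0.08],6.5],[[2.2,-12,0],[0,0,0.12],6.5],[[2.9,-16,0],[0,0,0.16],6.5],[[3.6,-20,0],[0,0,0.2],6.5],[[4.3,-24,0],[0,0,0.24],6.5],[[5,-28,0],[0,0,0.28],6.5],[[5.8,-32,0],[0,0,0.32],6.5],[[6.4,-35.1,0],[0,0,0.365],6.5],[[6.4,-35.1,0],[0,0,0.365],6.5],[[6.4,-35.1,0],[0,0,0.365],6.5]])

```text
time_s: 15.9
position: [0.6324, 0.1695, 0.1399]
eef_rot: [0.0, 0.983, -0.181, -0.0]
contact_force: [0.0, 0.4, -0.1]
grip_width: 0.0655
finger_force: 0.0
```

Request:
arm_command(moves=[[[0,0,4],[0,0,0],6.5],[[0,0,7.5],[0,0,0],6.5],[[0,0,10],[0,0,0],6.5],[[0,0,10.9],[0,0,0],6.5],[[0,0,10.9],[0,0,0],4],[[0,0,10.9],[0,0,0],2],[[0,0,10.9],[0,0,0],2],[[0,0,10.9],[0,0,0],2],[[0,0,10.9],[0,0,0],2],[[0,0,8],[0,0,0],2],[[0,0,3.5],[0,0,0],2],[[0,0,0],[0,0,0],2]])

```text
time_s: 17.1
position: [0.6327, 0.1689, 0.1425]
eef_rot: [-0.0, 0.983, -0.182, 0.0]
contact_force: [1.1, 0.7, -0.8]
grip_width: 0.0325
finger_force: 49.9
```

Request:
arm_command(moves=[[[1,4.4,0],[0,0,-0.04],2],[[2,8.8,0],[0,0,-0.08],2],[[3,13.2,0],[0,0,-0.12],2],[[4,17.6,0],[0,0,-0.16],2],[[5,22,0],[0,0,-0.2],2],[[6,26.4,0],[0,0,-0.24],2],[[7,30.8,0],[0,0,-0.28],2],[[8,35.2,0],[0,0,-0.32],2],[[9,39.6,0],[0,0,-0.365],2],[[10,43.9,0],[0,0,-0.365],2],[[10,43.9,0],[0,0,-0.365],2],[[10,43.9,0],[0,0,-0.365],2]])

```text
time_s: 18.3
position: [0.5683, -0.278, 0.1401]
eef_rot: [-0.0, 1.0, -0.002, -0.0]
contact_force: [0.2, 0.5, -1.7]
grip_width: 0.0324
finger_force: 50.2
```

```bash
python3 see.py
python3 - <<'E'
from plan import *
s,p,y=now(); print(s["time_s"],p,y,s["grip_width"])
E
```

```text
[([282.9, 166.0], 75), ([277.2, 184.8], 132), ([296.4, 187.1], 129), ([249.4, 229.0], 137), ([319.2, 243.3], 129), ([274.8, 264.4], 117), ([310.2, 273.3], 146)]
18.35 [ 0.56863831 -0.27701071  0.14024237] -0.0019385517014459427 0.032968824409958505
```

Medium B is held over the medium row's first square. I'll place it, then fetch C.

Request:
arm_command(moves=[[[0,0,3.5],[0,0,0],2],[[0,0,6.5],[0,0,0],2],[[0,0,8.5],[0,0,0],2],[[0,0,9.35],[0,0,0],2],[[0,0,9.35],[0,0,0],2],[[0,0,9.35],[0,0,0],2],[[0,0,9.35],[0,0,0],4.5],[[0,0,9.35],[0,0,0],6.5],[[0,0,9.35],[0,0,0],6.5],[[0,0,7],[0,0,0],6.5],[[0,0,3.5],[0,0,0],6.5],[[0,0,0],[0,0,0],6.5]])

```text
time_s: 19.55
position: [0.5685, -0.277, 0.141]
eef_rot: [-0.0, 1.0, -0.0, -0.001]
contact_force: [1.5, 0.6, 0.7]
grip_width: 0.065
finger_force: 0.0
```

```bash
python3 see.py
python3 - <<'E'
from plan import *
s,p,y=now(); print(s["time_s"],p,y,plan((.5685,-.277,.14),0,(.620,.085,.14),.77), plan((.620,.085,.14),.77,(.5145,-.277,.14),0))
E
```

```text
[([282.8, 166.0], 76), ([277.2, 184.7], 131), ([296.5, 187.1], 130), ([249.4, 229.1], 137), ([319.2, 243.3], 131), ([274.8, 264.3], 118), ([310.2, 273.3], 147)]
19.6 [ 0.57172332 -0.27821953  0.1481181 ] 0.00041773807360279613 ([5.15, -36.2, 0.0], 'turn z', -0.77) ([-32.77, 18.64, 0.0], 'turn z', 0.77)
```

Request:
arm_command(moves=[[[0.6,-4,0],[0,0,-0.09],6.5],[[1.2,-8,0],[0,0,-0.18],6.5],[[1.8,-12,0],[0,0,-0.27],6.5],[[2.4,-16,0],[0,0,-0.36],6.5],[[3,-20,0],[0,0,-0.45],6.5],[[3.6,-24,0],[0,0,-0.54],6.5],[[4.2,-28,0],[0,0,-0.63],6.5],[[4.8,-32,0],[0,0,-0.72],6.5],[[5.2,-36.2,0],[0,0,-0.77],6.5],[[5.2,-36.2,0],[0,0,-0.77],6.5],[[5.2,-36.2,0],[0,0,-0.77],6.5]])

```text
time_s: 20.7
position: [0.6211, 0.086, 0.14]
eef_rot: [-0.0, 0.927, 0.376, -0.0]
contact_force: [0.3, -0.6, -0.1]
grip_width: 0.0651
finger_force: 0.0
```

Request:
arm_command(moves=[[[0,0,4],[0,0,0],6.5],[[0,0,7.5],[0,0,0],6.5],[[0,0,10],[0,0,0],6.5],[[0,0,10.9],[0,0,0],6.5],[[0,0,10.9],[0,0,0],4],[[0,0,10.9],[0,0,0],2],[[0,0,10.9],[0,0,0],2],[[0,0,10.9],[0,0,0],2],[[0,0,10.9],[0,0,0],2],[[0,0,8],[0,0,0],2],[[0,0,3.5],[0,0,0],2],[[0,0,0],[0,0,0],2]])

```text
time_s: 21.9
position: [0.6212, 0.0851, 0.1424]
eef_rot: [0.0, 0.927, 0.375, 0.0]
contact_force: [0.6, 0.8, -1.1]
grip_width: 0.0324
finger_force: 50.0
```

Request:
arm_command(moves=[[[-3.4,1.9,0],[0,0,0.09],2],[[-6.8,3.8,0],[0,0,0.18],2],[[-10.2,5.7,0],[0,0,0.27],2],[[-13.6,7.6,0],[0,0,0.36],2],[[-17,9.6,0],[0,0,0.45],2],[[-20.4,11.6,0],[0,0,0.54],2],[[-23.8,13.6,0],[0,0,0.63],2],[[-27.2,15.5,0],[0,0,0.72],2],[[-30.6,17.4,0],[0,0,0.77],2],[[-32.8,18.6,0],[0,0,0.77],2],[[-32.8,18.6,0],[0,0,0.77],2],[[-32.8,18.6,0],[0,0,0.77],2]])

```text
time_s: 23.1
position: [0.5145, -0.2771, 0.1403]
eef_rot: [-0.0, 1.0, -0.001, -0.0]
contact_force: [0.7, 0.6, -1.9]
grip_width: 0.0323
finger_force: 50.2
```

```bash
python3 see.py
python3 - <<'E'
from plan import *
s,p,y=now(); print(s["time_s"],p,y,s["grip_width"],s["finger_force"])
E
```

```text
[([282.8, 165.9], 79), ([277.2, 184.8], 132), ([296.5, 187.2], 129), ([319.2, 243.3], 127), ([274.8, 264.4], 117), ([310.2, 273.3], 148)]
23.15 [ 0.51483461 -0.27660086  0.14031669] -0.0013186654470509825 0.03288435406618647 50.19259214401245
```

Place C, then compute the plan for H (medium).

Request:
arm_command(moves=[[[0,0,3.5],[0,0,0],2],[[0,0,6.5],[0,0,0],2],[[0,0,8.5],[0,0,0],2],[[0,0,9.35],[0,0,0],2],[[0,0,9.35],[0,0,0],2],[[0,0,9.35],[0,0,0],2],[[0,0,9.35],[0,0,0],4.5],[[0,0,9.35],[0,0,0],6.5],[[0,0,9.35],[0,0,0],6.5],[[0,0,7],[0,0,0],6.5],[[0,0,3.5],[0,0,0],6.5],[[0,0,0],[0,0,0],6.5]])

```text
time_s: 24.35
position: [0.5145, -0.2768, 0.1411]
eef_rot: [-0.0, 1.0, -0.0, -0.001]
contact_force: [0.0, 0.5, -0.3]
grip_width: 0.0649
finger_force: 0.0
```

```bash
python3 see.py
python3 - <<'E'
from plan import *
s,p,y=now(); print(s["time_s"],p,y,plan((.5145,-.277,.14),0,(.4275,.0955,.14),-2.03), plan((.4275,.0955,.14),-2.03,(.4605,-.277,.14),0))
E
```

```text
[([282.8, 165.9], 80), ([277.2, 184.7], 131), ([296.5, 187.2], 129), ([319.2, 243.3], 133), ([274.8, 264.3], 116), ([310.2, 273.3], 146)]
24.4 [ 0.5176868  -0.27803003  0.14776   ] 0.0005052969325422999 ([-8.7, -37.25, 0.0], 'turn z', 2.03) ([31.93, -19.47, 0.0], 'turn z', -2.03)
```

Request:
arm_command(moves=[[[-0.9,-4,0],[0,0,0.145],6.5],[[-1.9,-8,0],[0,0,0.29],6.5],[[-2.8,-12,0],[0,0,0.435],6.5],[[-3.7,-16,0],[0,0,0.58],6.5],[[-4.7,-20,0],[0,0,0.725],6.5],[[-5.6,-24,0],[0,0,0.87],6.5],[[-6.5,-28,0],[0,0,1.015],6.5],[[-7.4,-32,0],[0,0,1.16],6.5],[[-8.3,-35.5,0],[0,0,1.305],6.5],[[-8.7,-37.2,0],[0,0,1.45],6.5],[[-8.7,-37.2,0],[0,0,1.595],6.5],[[-8.7,-37.2,0],[0,0,1.74],6.5]])

```text
time_s: 25.6
position: [0.4281, 0.0963, 0.1405]
eef_rot: [0.0, -0.676, 0.737, -0.0]
contact_force: [0.7, 0.2, -0.7]
grip_width: 0.0653
finger_force: 0.0
```

Request:
arm_command(moves=[[[0,0,2],[0,0,0.145],6.5],[[0,0,5],[0,0,0.29],6.5],[[0,0,8],[0,0,0.29],6.5],[[0,0,10],[0,0,0.29],6.5],[[0,0,10.9],[0,0,0.29],6.5],[[0,0,10.9],[0,0,0.29],3],[[0,0,10.9],[0,0,0.29],2],[[0,0,10.9],[0,0,0.29],2],[[0,0,10.9],[0,0,0.29],2],[[0,0,8],[0,0,0.29],2],[[0,0,3.5],[0,0,0.29],2],[[0,0,0],[0,0,0.29],2]])

```text
time_s: 26.8
position: [0.4283, 0.0952, 0.1427]
eef_rot: [0.001, -0.565, 0.825, -0.0]
contact_force: [1.3, 0.2, -2.2]
grip_width: 0.0327
finger_force: 50.1
```

Request:
arm_command(moves=[[[3.2,-1.9,0],[0,0,-0.145],2],[[6.4,-3.8,0],[0,0,-0.29],2],[[9.6,-5.8,0],[0,0,-0.435],2],[[12.8,-7.8,0],[0,0,-0.58],2],[[16,-9.7,0],[0,0,-0.725],2],[[19.2,-11.7,0],[0,0,-0.87],2],[[22.4,-13.7,0],[0,0,-1.015],2],[[25.6,-15.6,0],[0,0,-1.16],2],[[28.8,-17.6,0],[0,0,-1.305],2],[[31.9,-19.5,0],[0,0,-1.45],2],[[31.9,-19.5,0],[0,0,-1.595],2],[[31.9,-19.5,0],[0,0,-1.74],2]])

```text
time_s: 28.0
position: [0.4938, -0.274, 0.1402]
eef_rot: [-0.0, 0.991, -0.134, -0.0]
contact_force: [-0.2, 0.4, -2.0]
grip_width: 0.0325
finger_force: 50.2
```

```bash
python3 see.py
python3 - <<'E'
from plan import *
s,p,y=now(); print(s["time_s"],p,y,s["grip_width"],s["finger_force"])
E
```

```text
[([283.0, 166.2], 82), ([277.2, 184.8], 131), ([296.4, 187.2], 129), ([274.7, 264.4], 118), ([310.2, 273.4], 147)]
28.05 [ 0.4938295  -0.27348728  0.14034504] -0.2578802251708665 0.032766718089409605 50.203827023506165
```

The turn was cut short during the pick, so this leg went out rotated by 0.09 rad. The grip is fine, so I'll re-plan from the measured pose after settling.

Request:
arm_command(moves=[[[0,0,0],[0,0,0],2],[[0,0,0],[0,0,0],2],[[0,0,0],[0,0,0],2]])

```text
time_s: 28.35
position: [0.4943, -0.2724, 0.1406]
eef_rot: [-0.0, 0.991, -0.136, 0.0]
contact_force: [-0.7, 1.1, -1.7]
grip_width: 0.0327
finger_force: 50.2
```

Run:
```python
from plan import *
s,p,y=now(); print(s["time_s"],p,y,plan(p,y,(.4605,-.277,.14),.09))
```

```text
28.35 [ 0.49432527 -0.27243439  0.14057829] -0.27383200813995373 ([-3.13, 1.35, 0.06], 'turn z', np.float64(-0.364))
```

Request:
arm_command(moves=[[[-1.5,0.7,0],[0,0,-0.12],2],[[-3.1,1.35,0],[0,0,-0.24],2],[[-3.1,1.35,0],[0,0,-0.36],2],[[-3.1,1.35,0],[0,0,-0.36],2],[[-3.1,1.35,0],[0,0,-0.36],2],[[-3.1,1.35,0],[0,0,-0.36],2]])

```text
time_s: 28.95
position: [0.4612, -0.2773, 0.1404]
eef_rot: [0.0, 0.999, 0.043, 0.0]
contact_force: [0.2, -0.4, -1.9]
grip_width: 0.0326
finger_force: 50.2
```

Run:
```python
from plan import *
s,p,y=now(); print(s["time_s"],p,y,plan(p,y,(.4605,-.277,.14),.085))
c=cam("side"); save(c,"d4.png",(230,110,350,220),5)
```

```text
28.95 [ 0.46115322 -0.2772837   0.1403673 ] 0.08555301298520904 ([-0.06, -0.03, 0.04], 'turn z', np.float64(0.001))
```

View pics/d4.png

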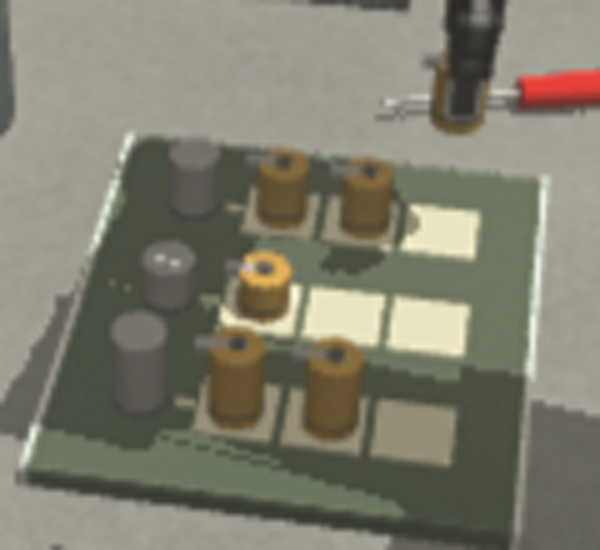

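Five cylinders stand centred on their squares, cams pointing at the posts. Now placing H and planning E.

Request:
arm_command(moves=[[[0,0,3.5],[0,0,0],2],[[0,0,6.5],[0,0,0],2],[[0,0,8.5],[0,0,0],2],[[0,0,9.35],[0,0,0],2],[[0,0,9.35],[0,0,0],2],[[0,0,9.35],[0,0,0],2],[[0,0,9.35],[0,0,0],4.5],[[0,0,9.35],[0,0,0],6.5],[[0,0,9.35],[0,0,0],6.5],[[0,0,7],[0,0,0],6.5],[[0,0,3.5],[0,0,0],6.5],[[0,0,0],[0,0,0],6.5]])

```text
time_s: 30.2
position: [0.4604, -0.2774, 0.1412]
eef_rot: [-0.0, 0.999, 0.044, -0.001]
contact_force: [1.3, -1.0, 0.8]
grip_width: 0.0648
finger_force: 0.0
```

```bash
python3 see.py
python3 - <<'E'
from plan import *
s,p,y=now(); print(s["time_s"],p,y,plan((.461,-.277,.14),.0855,(.443,.1895,.14),.645), plan((.443,.1895,.14),.645,(.5145,-.182,.14),0))
E
```

```text
[([282.9, 166.2], 78), ([285.2, 186.4], 136), ([298.5, 187.8], 134), ([274.7, 264.5], 117), ([310.1, 273.4], 149)]
30.25 [ 0.46349153 -0.27864495  0.14760174] 0.08970596972174473 ([2.19, -46.63, 0.0], 'turn z', -0.559) ([-16.62, 33.99, 0.0], 'turn z', 0.645)
```

Long D has been knocked: its side blob moved from (277,185) to (285,186), nudging F. I'll finish the shorts first, then mend that. Now G.

Request:
arm_command(moves=[[[0.2,-4.5,0],[0,0,-0.06],6.5],[[0.4,-9,0],[0,0,-0.12],6.5],[[0.6,-13.5,0],[0,0,-0.18],6.5],[[0.8,-18,0],[0,0,-0.24],6.5],[[1,-22.5,0],[0,0,-0.3],6.5],[[1.2,-27,0],[0,0,-0.36],6.5],[[1.4,-31.5,0],[0,0,-0.42],6.5],[[1.6,-36,0],[0,0,-0.48],6.5],[[1.9,-40.5,0],[0,0,-0.54],6.5],[[2.2,-44.5,0],[0,0,-0.56],6.5],[[2.2,-46.6,0],[0,0,-0.56],6.5],[[2.2,-46.6,0],[0,0,-0.56],6.5]])

```text
time_s: 31.45
position: [0.4417, 0.1914, 0.1404]
eef_rot: [-0.0, 0.947, 0.32, 0.001]
contact_force: [-0.1, -0.5, -0.1]
grip_width: 0.065
finger_force: 0.0
```

Run:
```python
from plan import *
s,p,y=now(); print(s["time_s"],p,y,plan(p,y,(.443,.1895,.025),.645))
```

```text
31.45 [0.4417126  0.19143045 0.14042348] 0.6513810869811133 ([-0.01, 0.23, 11.54], 'turn z', np.float64(0.006))
```

Request:
arm_command(moves=[[[0,0,4],[0,0,0],6.5],[[0,0,7.5],[0,0,0],6.5],[[0,0,10],[0,0,0],6.5],[[0,0,11.5],[0,0,0],6.5],[[0,0,11.5],[0,0,0],4],[[0,0,11.5],[0,0,0],2],[[0,0,11.5],[0,0,0],2],[[0,0,11.5],[0,0,0],2],[[0,0,11.5],[0,0,0],2],[[0,0,8],[0,0,0],2],[[0,0,3.5],[0,0,0],2],[[0,0,0],[0,0,0],2]])

```text
time_s: 32.65
position: [0.4417, 0.1888, 0.1428]
eef_rot: [-0.0, 0.948, 0.319, 0.001]
contact_force: [0.2, 1.0, -1.5]
grip_width: 0.0323
finger_force: 50.0
```

Request:
arm_command(moves=[[[-1.8,3.8,0],[0,0,0.08],2],[[-3.6,7.6,0],[0,0,0.16],2],[[-5.4,11.4,0],[0,0,0.24],2],[[-7.2,15.2,0],[0,0,0.32],2],[[-9,19,0],[0,0,0.4],2],[[-10.8,22.8,0],[0,0,0.48],2],[[-12.6,26.6,0],[0,0,0.56],2],[[-14.4,30.4,0],[0,0,0.645],2],[[-16.6,34,0],[0,0,0.645],2],[[-16.6,34,0],[0,0,0.645],2],[[-16.6,34,0],[0,0,0.645],2],[[-16.6,34,0],[0,0,0.645],2]])

```text
time_s: 33.85
position: [0.5143, -0.1821, 0.1404]
eef_rot: [-0.0, 1.0, 0.002, 0.0]
contact_force: [0.3, 0.2, -0.7]
grip_width: 0.0324
finger_force: 50.2
```

Run:
```python
from plan import *
s,p,y=now(); print(s["time_s"],p,y,s["grip_width"],plan(p,y,(.5145,-.182,.14),0))
c=cam("side"); save(c,"d5.png",(230,110,350,220),6)
import pickle; pickle.dump(dict(c),open("side5.pkl","wb"))
pickle.dump(dict(cam("top")),open("top5.pkl","wb"))
```

```text
33.85 [ 0.5143305  -0.18212722  0.14040521] 0.0034830094613781167 0.032391211113399467 ([0.02, -0.01, 0.04], 'turn z', np.float64(0.003))
```

View pics/d5.png

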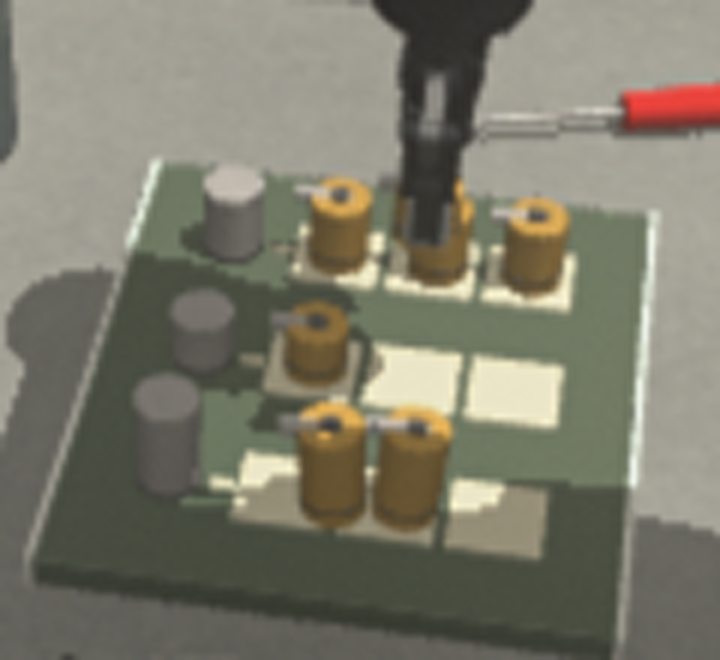

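D has slid about 20 mm away from the post and its cam nearly touches F. Both are upright with cams still aligned. Placing G now.

Request:
arm_command(moves=[[[0,0,3.5],[0,0,0],2],[[0,0,6.5],[0,0,0],2],[[0,0,8.8],[0,0,0],2],[[0,0,9.95],[0,0,0],2],[[0,0,9.95],[0,0,0],2],[[0,0,9.95],[0,0,0],2],[[0,0,9.95],[0,0,0],4.5],[[0,0,9.95],[0,0,0],6.5],[[0,0,9.95],[0,0,0],6.5],[[0,0,7],[0,0,0],6.5],[[0,0,3.5],[0,0,0],6.5],[[0,0,0],[0,0,0],6.5]])

```text
time_s: 35.15
position: [0.5142, -0.1826, 0.1415]
eef_rot: [0.0, 1.0, 0.002, -0.0]
contact_force: [0.9, 0.7, -0.3]
grip_width: 0.0651
finger_force: 0.0
```

```bash
python3 see.py; python3 - <<'E' | tail -7
from plan import *
from g import *
import pickle
S5=pickle.load(open("side5.pkl","rb"))
f=lambda p:o(p,(230,110),6)
for n,a,b in (("D",(331,424),(282,423)),("F",(418,428),(372,425)),("H",(539,214),(494,212)),("A",(318,321),(275,320)),("B",(340,195),(296,189))):
    L=dict(D=.056,F=.056,H=.044,A=.032,B=.044)[n]
    q=two(S5,f(a),f(b),.018+L+.003); print(n,q[0]+[.0017,-.0023],q[1],q[2])
s,p,y=now(); print(s["time_s"],p,y,plan((.5145,-.182,.14),0.003,(.532,.185,.14),-1.385), plan((.532,.185,.14),-1.385,(.4605,-.182,.14),-np.pi))
E
```

```text
[([282.8, 166.4], 72), ([299.4, 168.4], 76), ([285.1, 185.9], 143), ([298.5, 187.0], 148), ([274.7, 264.4], 118)]
2 post px for h 32,44,56: top [[469.0, 128.0], [473.0, 126.0], [477.0, 123.0]] side(x1.5) [[403.0, 225.0], [403.0, 214.0], [403.0, 210.0], [403.0, 206.0]]
D [ 0.5464398  -0.07930896] 0.15392147272716605 0.02382886537640783
F [ 0.50454045 -0.08422619] 0.0888680442387769 0.02229969576988275
H [ 0.46104103 -0.27611867] 0.10925298085292594 0.024323465291740815
A [ 0.56746187 -0.1807858 ] 0.14690175890233376 0.022601880674935456
B [ 0.56976164 -0.27319555] -0.0376381740798351 0.02463611962907296
35.2 [ 0.5174761  -0.18327528  0.14783317] 0.004642248147851598 ([1.86, -36.69, 0.0], 'turn z', 1.388) ([34.75, 13.81, 0.0], 'turn z', 1.757)
```

Request:
arm_command(moves=[[[0.2,-4,0],[0,0,0.135],6.5],[[0.4,-8,0],[0,0,0.27],6.5],[[0.6,-12,0],[0,0,0.405],6.5],[[0.8,-16,0],[0,0,0.54],6.5],[[1,-20,0],[0,0,0.675],6.5],[[1.2,-24,0],[0,0,0.81],6.5],[[1.4,-28,0],[0,0,0.945],6.5],[[1.6,-32,0],[0,0,1.08],6.5],[[1.8,-35,0],[0,0,1.215],6.5],[[1.86,-36.7,0],[0,0,1.35],6.5],[[1.86,-36.7,0],[0,0,1.388],6.5],[[1.86,-36.7,0],[0,0,1.388],6.5]])

```text
time_s: 36.4
position: [0.5318, 0.1851, 0.1402]
eef_rot: [-0.0, 0.77, -0.638, -0.0]
contact_force: [-0.1, -0.4, 0.5]
grip_width: 0.0651
finger_force: 0.0
```

Request:
arm_command(moves=[[[0,0,4],[0,0,0],6.5],[[0,0,7.5],[0,0,0],6.5],[[0,0,10],[0,0,0],6.5],[[0,0,11.5],[0,0,0],6.5],[[0,0,11.5],[0,0,0],4],[[0,0,11.5],[0,0,0],2],[[0,0,11.5],[0,0,0],2],[[0,0,11.5],[0,0,0],2],[[0,0,11.5],[0,0,0],2],[[0,0,8],[0,0,0],2],[[0,0,3.5],[0,0,0],2],[[0,0,0],[0,0,0],2]])

```text
time_s: 37.6
position: [0.5322, 0.1847, 0.1429]
eef_rot: [-0.001, 0.77, -0.638, 0.0]
contact_force: [1.7, -0.2, -0.6]
grip_width: 0.0326
finger_force: 49.9
```

Run:
```python
from plan import *
s,p,y=now(); print(s["time_s"],p,y,s["grip_width"],plan(p,y,(.4605,-.182,.14),-np.pi))
```

```text
37.6 [0.53221529 0.18465825 0.14286302] -1.3840841156802275 0.032644352987232124 ([34.7, 13.85, 0.29], 'turn z', np.float64(1.758))
```

Request:
arm_command(moves=[[[3.7,1.5,0],[0,0,0.13],2],[[7.4,3,0],[0,0,0.26],2],[[11.1,4.4,0],[0,0,0.39],2],[[14.8,5.9,0],[0,0,0.52],2],[[18.5,7.4,0],[0,0,0.65],2],[[22.2,8.9,0],[0,0,0.78],2],[[25.9,10.4,0],[0,0,0.91],2],[[29.6,11.8,0],[0,0,1.04],2],[[33,13.2,0],[0,0,1.17],2],[[34.7,13.85,0],[0,0,1.3],2],[[34.7,13.85,0],[0,0,1.44],2],[[34.7,13.85,0],[0,0,1.44],2]])

```text
time_s: 38.8
position: [0.4598, -0.1828, 0.1406]
eef_rot: [0.0, -0.156, 0.988, 0.0]
contact_force: [0.4, -0.2, -0.6]
grip_width: 0.032
finger_force: 50.0
```

Request:
arm_command(moves=[[[0,0,0],[0,0,0.14],2],[[0,0,0],[0,0,0.28],2],[[0,0,0],[0,0,0.318],2],[[0,0,0],[0,0,0.318],2],[[0,0,0],[0,0,0.318],2]])

```text
time_s: 39.3
position: [0.4602, -0.1817, 0.1405]
eef_rot: [0.0, -0.002, 1.0, 0.0]
contact_force: [-1.1, 0.3, -1.0]
grip_width: 0.0328
finger_force: 50.0
```

Run:
```python
from plan import *
s,p,y=now(); print(s["time_s"],p,y,s["grip_width"],plan(p,y,(.4605,-.182,.14),y))
```

```text
39.3 [ 0.46015654 -0.18174737  0.14048518] -3.1379875213352384 0.032758874258077796 ([-0.03, -0.03, 0.05], 'turn z', np.float64(0.0))
```

Request:
arm_command(moves=[[[0,0,3.5],[0,0,0],2],[[0,0,6.5],[0,0,0],2],[[0,0,8.8],[0,0,0],2],[[0,0,9.95],[0,0,0],2],[[0,0,9.95],[0,0,0],2],[[0,0,9.95],[0,0,0],2],[[0,0,9.95],[0,0,0],4.5],[[0,0,9.95],[0,0,0],6.5],[[0,0,9.95],[0,0,0],6.5],[[0,0,7],[0,0,0],6.5],[[0,0,3.5],[0,0,0],6.5],[[0,0,0],[0,0,0],6.5]])

```text
time_s: 40.5
position: [0.4597, -0.1822, 0.1415]
eef_rot: [-0.0, 0.0, 1.0, -0.0]
contact_force: [0.9, -1.1, 0.1]
grip_width: 0.0653
finger_force: 0.0
```

```bash
python3 see.py
python3 - <<'E'
from plan import *
print(plan((.4602,-.1818,.1405),-np.pi,(.5465,-.0825,.1405),-np.pi))
E
```

```text
[([282.8, 166.4], 72), ([299.1, 168.6], 69), ([317.3, 170.3], 75), ([285.4, 185.9], 145), ([298.4, 187.5], 154)]
([-8.63, 9.93, 0.0], 'turn z', 0.0)
```

Request:
arm_command(moves=[[[-3,3.3,0],[0,0,0],6.5],[[-6,6.6,0],[0,0,0],6.5],[[-8.6,9.9,0],[0,0,0],6.5],[[-8.6,9.9,0],[0,0,0],6.5],[[-8.6,9.9,0],[0,0,0],6.5]])

```text
time_s: 41.05
position: [0.5463, -0.0824, 0.1399]
eef_rot: [-0.0, -0.0, 1.0, 0.0]
contact_force: [0.5, 0.3, -0.7]
grip_width: 0.0649
finger_force: 0.0
```

Request:
arm_command(moves=[[[0,0,4],[0,0,0],6.5],[[0,0,7],[0,0,0],6.5],[[0,0,8.65],[0,0,0],6.5],[[0,0,8.65],[0,0,0],6.5],[[0,0,8.65],[0,0,0],4],[[0,0,8.65],[0,0,0],2],[[0,0,8.65],[0,0,0],2],[[0,0,8.65],[0,0,0],2],[[0,0,7.8],[0,0,0],2],[[-1.1,-0.2,7.2],[0,0,0],2],[[-2.2,-0.35,7.2],[0,0,0],2],[[-2.2,-0.35,7.2],[0,0,0],2]])

```text
time_s: 42.25
position: [0.5698, -0.0867, 0.0686]
eef_rot: [0.001, 0.0, 1.0, 0.0]
contact_force: [-0.4, 0.4, -1.3]
grip_width: 0.0328
finger_force: 49.8
```

```bash
python3 see.py
python3 - <<'E'
from plan import *
s,p,y=now(); print(s["time_s"],p,y,s["grip_width"],plan(p,y,(.5685,-.086,.053),y))
E
```

```text
[([282.5, 176.2], 81), ([299.4, 168.4], 80), ([317.3, 170.3], 75), ([297.7, 187.1], 161)]
42.3 [ 0.56854142 -0.08669436  0.06811301] 3.140224863537182 0.03268562053408983 ([0.0, 0.07, 1.51], 'turn z', np.float64(0.0))
```

Request:
arm_command(moves=[[[0,0,0.7],[0,0,0],2],[[0,0,1.4],[0,0,0],2],[[0,0,1.4],[0,0,0],2],[[0,0,1.4],[0,0,0],2],[[0,0,1.4],[0,0,0],4.5],[[0,0,1.4],[0,0,0],6.5],[[0,0,1.4],[0,0,0],6.5],[[0,0,-1],[0,0,0],6.5],[[0,0,-4],[0,0,0],6.5],[[0,0,-7.2],[0,0,0],6.5],[[0,0,-7.2],[0,0,0],6.5],[[0,0,-7.2],[0,0,0],6.5]])

```text
time_s: 43.5
position: [0.5684, -0.0866, 0.1408]
eef_rot: [0.001, 0.001, 1.0, 0.0]
contact_force: [-0.4, 0.5, -1.1]
grip_width: 0.0652
finger_force: 0.0
```

```bash
python3 see.py
python3 - <<'E'
from plan import *
s,p,y=now(); print(s["time_s"],p,y,plan(p,y,(.5045,-.086,.14),y))
c=cam("side"); save(c,"d6.png",(230,110,350,220),6)
E
```

```text
[([284.1, 166.4], 58), ([299.4, 168.4], 77), ([317.4, 170.2], 74), ([279.0, 184.7], 154), ([297.8, 186.8], 156)]
43.55 [ 0.56770931 -0.08666843  0.13983707] 3.140314005901223 ([6.32, 0.06, -0.02], 'turn z', np.float64(0.0))
```

View pics/d6.png

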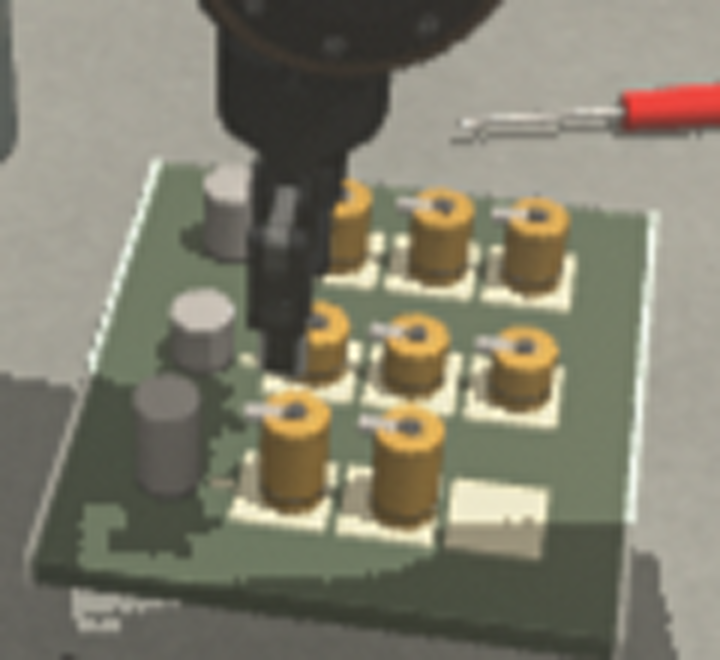

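D stands about 4.5 mm short of its square's centre, and F about 6.5 mm short of its own. I'll centre both, D first.

Request:
arm_command(moves=[[[0.4,0,4],[0,0,0],6.5],[[0.4,0,7],[0,0,0],6.5],[[0.4,0,8.65],[0,0,0],6.5],[[0.4,0,8.65],[0,0,0],6.5],[[0.4,0,8.65],[0,0,0],4],[[0.4,0,8.65],[0,0,0],2],[[0.4,0,8.65],[0,0,0],2],[[0.4,0,8.65],[0,0,0],2],[[0.4,0,8.1],[0,0,0],2],[[0,0,8.1],[0,0,0],2],[[-0.05,0,8.1],[0,0,0],2],[[-0.05,0,8.6],[0,0,0],2]])

```text
time_s: 44.8
position: [0.5693, -0.0867, 0.0547]
eef_rot: [0.001, 0.0, 1.0, 0.0]
contact_force: [-4.2, 3.2, 26.0]
grip_width: 0.0329
finger_force: 54.0
```

Request:
arm_command(moves=[[[0,0,0],[0,0,0],2],[[0,0,0],[0,0,0],2],[[0,0,0],[0,0,0],4.5],[[0,0,0],[0,0,0],6.5],[[0,0,0],[0,0,0],6.5],[[0,0,-2],[0,0,0],6.5],[[0,0,-5],[0,0,0],6.5],[[0,0,-8.6],[0,0,0],6.5],[[3,0,-8.6],[0,0,0],6.5],[[6,0,-8.6],[0,0,0],6.5],[[6,0,-8.6],[0,0,0],6.5],[[6,0,-8.6],[0,0,0],6.5]])

```text
time_s: 46.0
position: [0.5085, -0.0866, 0.1407]
eef_rot: [0.0, 0.0, 1.0, 0.0]
contact_force: [0.9, 0.4, -1.2]
grip_width: 0.0648
finger_force: 0.0
```

```bash
python3 see.py
python3 - <<'E'
from plan import *
s,p,y=now(); print(s["time_s"],p,y)
E
```

```text
[([282.9, 166.3], 78), ([317.3, 170.3], 75), ([277.6, 184.6], 143), ([297.8, 186.7], 154)]
46.05 [ 0.50907802 -0.0865724   0.14058143] 3.14092568429476
```

Now F: grasp at x 0.508 and shift +0.6 cm towards the post (tool −x).

Request:
arm_command(moves=[[[0,0,4],[0,0,0],6.5],[[0,0,7],[0,0,0],6.5],[[0,0,8.6],[0,0,0],6.5],[[0,0,8.6],[0,0,0],6.5],[[0,0,8.6],[0,0,0],4],[[0,0,8.6],[0,0,0],2],[[0,0,8.6],[0,0,0],2],[[0,0,8.6],[0,0,0],2],[[0,0,8.1],[0,0,0],2],[[-0.3,0,8.1],[0,0,0],2],[[-0.6,0,8.1],[0,0,0],2],[[-0.6,0,8.5],[0,0,0],2]])

```text
time_s: 47.25
position: [0.5155, -0.0866, 0.0555]
eef_rot: [0.001, 0.0, 1.0, 0.0]
contact_force: [-0.0, 0.6, -2.0]
grip_width: 0.0325
finger_force: 49.8
```

Request:
arm_command(moves=[[[0,0,0.05],[0,0,0],2],[[0,0,0.05],[0,0,0],2],[[0,0,0.05],[0,0,0],4.5],[[0,0,0],[0,0,0],6.5],[[0,0,0],[0,0,0],6.5],[[0,0,-2],[0,0,0],6.5],[[0,0,-5],[0,0,0],6.5],[[0,0,-9],[0,0,0],6.5],[[0,3,-14],[0,0,0],6.5],[[0,7,-18],[0,0,0],6.5],[[0,11,-20],[0,0,0],6.5],[[0,15,-20],[0,0,0],6.5]])

```text
time_s: 48.45
position: [0.516, 0.0647, 0.2592]
eef_rot: [0.003, 0.001, 1.0, 0.001]
contact_force: [2.6, -0.6, -0.4]
grip_width: 0.0649
finger_force: 0.0
```

Request:
arm_command(moves=[[[0,5,0],[0,0,0],6.5],[[0,10,0],[0,0,0],6.5],[[0,15,0],[0,0,0],6.5],[[0,20,0],[0,0,0],6.5],[[0,25,0],[0,0,0],6.5],[[0,25,0],[0,0,0],6.5]])

```text
time_s: 49.05
position: [0.5147, 0.3183, 0.254]
eef_rot: [-0.0, -0.001, 1.0, -0.0]
contact_force: [-0.4, -0.7, -1.0]
grip_width: 0.0649
finger_force: 0.0
```

```bash
python3 see.py
python3 - <<'E'
from plan import *
import pickle
s,p,y=now(); print(s["time_s"],p,y)
c=cam("top"); save(c,"t7.png",(255,162,358,256),6); pickle.dump(dict(c),open("top7.pkl","wb"))
E
```

```text
[([317.0, 171.0], 90)]
49.1 [0.51448038 0.31595352 0.2539883 ] -3.139356538779433
```

View pics/t7.png

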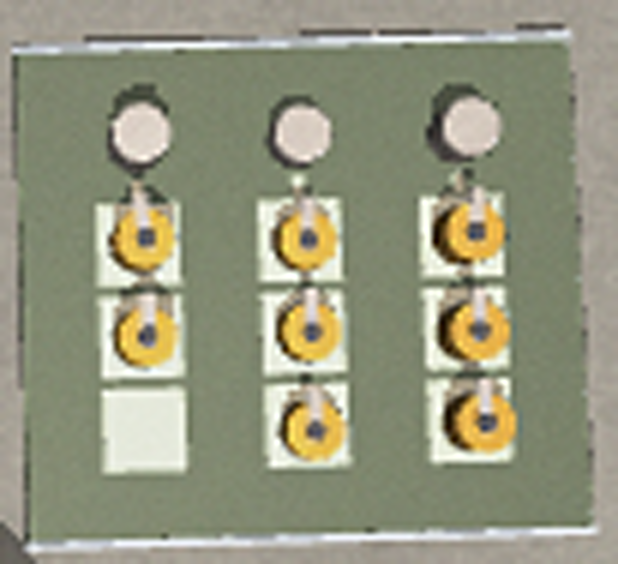

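All eight stand in their squares with cams at the posts. Checking the offsets numerically.

```bash
python3 - <<'E' | grep '>'
from g import *
for n,a,b,k,j in (("D",(147,238),(140,192),0,0),("F",(149,335),(149,288),0,1),("A",(307,239),(303,200),1,0),("G",(312,332),(311,290),1,1),("E",(316,430),(314,385),1,2),("B",(477,231),(480,188),2,0),("C",(480,330),(478,285),2,1),("H",(487,423),(485,378),2,2)):
    z=.018+Ls[n]+.003; q=two(T,o(a,(255,162),6),o(b,(255,162),6),z)
    tgt=Rm@[(.028,-.026,-.08)[j],(1-k)*.095]+t
    print(">",n,((q[0]-tgt)*1000).round(1),"ang",round(q[1],2))
E
```

```text
> D [-0.1 -0.5] ang 0.12
> F [-0.4  0.3] ang -0.03
> A [-1.6  1.2] ang 0.06
> G [-0.8  0.5] ang -0.02
> E [-2.3  0.5] ang 0.01
> B [-0.6  1.2] ang -0.12
> C [-2.6  2.2] ang -0.0
> H [-0.9  0.8] ang -0.0
```

```bash
python3 - <<'E' | grep '>'
from g import *
T7=pickle.load(open("top7.pkl","rb")); im=cv2.resize(T7["color"][162:256,255:358],None,fx=6,fy=6,interpolation=cv2.INTER_CUBIC).astype(float)
w=np.clip(im[:,:,2]-60,0,None)*1.0   # blue: high on cam, low on brass
Y,X=np.mgrid[:im.shape[0],:im.shape[1]]
for n,a in (("D",(147,238)),("F",(149,335)),("A",(307,239)),("G",(312,332)),("E",(316,430)),("B",(477,231)),("C",(480,330)),("H",(487,423))):
    r=np.hypot(X-a[0],Y-a[1]); m=(r>11)&(r<25); W=w*m
    c=(np.sum(X*W)/W.sum(),np.sum(Y*W)/W.sum()); z=.018+Ls[n]+.003
    print(">",n,np.round(c,1),round(two(T,o(a,(255,162),6),o(c,(255,162),6),z)[1],2))
E
python3 see.py
```

```text
> D [144.8 232.3] 0.34
> F [147.7 328.3] 0.17
> A [305.9 233.1] 0.14
> G [310.8 324.8] 0.13
> E [314.  423.3] 0.25
> B [475.4 223. ] 0.15
> C [478.5 321.8] 0.14
> H [485.1 414.5] 0.18
[([317.1, 171.0], 88)]
```

```bash
python3 - <<'E' | grep '>'
from g import *
acc=np.mean([cam("top")["color"][162:256,255:358].astype(float) for _ in range(6)],0)
im=cv2.resize(acc,None,fx=10,fy=10,interpolation=cv2.INTER_CUBIC)
cv2.imwrite("pics/t8.png",cv2.resize(acc[25:75,8:93].clip(0,255).astype(np.uint8)[:,:,::-1],None,fx=9,fy=9,interpolation=cv2.INTER_CUBIC))
Y,X=np.mgrid[:im.shape[0],:im.shape[1]]
for n,a in (("D",(147,238)),("F",(149,335)),("A",(307,239)),("G",(312,332)),("E",(316,430)),("B",(477,231)),("C",(480,330)),("H",(487,423))):
    a=(np.array(a)+.5)/.6-.5; z=.018+Ls[n]+.003
    r=np.hypot(X-a[0],Y-a[1]); out=[]
    # peak of blue on arcs of several radii
    for rad in (24,30,36,42):
        th=np.linspace(-.9,.9,181); xs=a[0]+rad*np.sin(th); ys=a[1]-rad*np.cos(th)
        b=cv2.remap(im[:,:,2].astype(np.float32),xs.astype(np.float32)[None],ys.astype(np.float32)[None],1)[0]
        v=np.clip(b-(b.max()+np.median(b))/2,0,None); out.append(-np.sum(th*v)/v.sum())
    print(">",n,np.round(out,2))
E
```

```text
> D [0.22 0.23 0.23 0.23]
> F [-0.03 -0.    0.01  0.02]
> A [ 0.01  0.   -0.   -0.02]
> G [0.05 0.04 0.04 0.04]
> E [0.03 0.03 0.03 0.02]
> B [0.04 0.05 0.06 0.05]
> C [0.05 0.05 0.04 0.04]
> H [0.12 0.1  0.09 0.08]
```

View pics/t8.png

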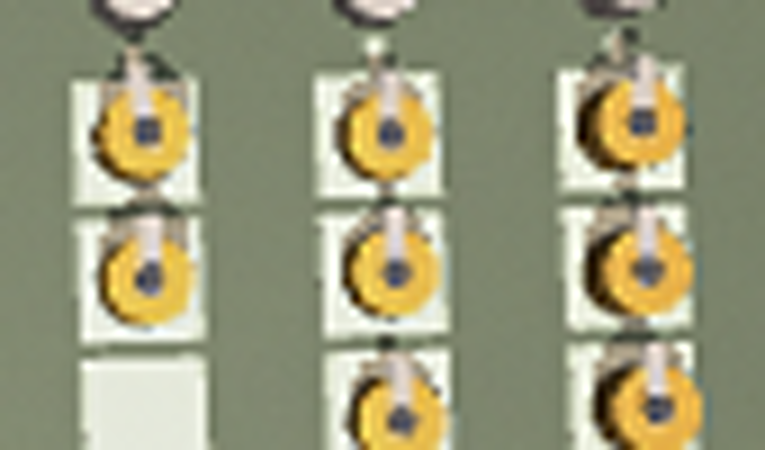

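The crop shows D's cam at (138,85) leaning about 0.19 rad off the row; the rest are good. I'll straighten D.

Run:
```python
from plan import *
s,p,y=now(); print(s["time_s"],p,y,plan(p,y,(.5685,-.0862,.1405),-np.pi))
```

```text
49.5 [0.51526523 0.31239857 0.25567462] 3.139320962494783 ([-5.41, -39.85, 11.52], 'turn z', np.float64(6.281))
```

Request:
arm_command(moves=[[[-0.6,-4.5,0],[0,0,0],6.5],[[-1.2,-9,0],[0,0,0],6.5],[[-1.8,-13.5,0],[0,0,0],6.5],[[-2.4,-18,0],[0,0,0],6.5],[[-3,-22.5,2],[0,0,0],6.5],[[-3.6,-27,4],[0,0,0],6.5],[[-4.2,-31.5,6],[0,0,0],6.5],[[-4.8,-36,8],[0,0,0],6.5],[[-5.4,-39.8,10],[0,0,0],6.5],[[-5.4,-39.8,11.5],[0,0,0],6.5],[[-5.4,-39.8,11.5],[0,0,0],6.5],[[-5.4,-39.8,11.5],[0,0,0],6.5]])

```text
time_s: 50.7
position: [0.5687, -0.085, 0.1407]
eef_rot: [0.0, 0.001, 1.0, -0.0]
contact_force: [0.5, 0.3, 0.0]
grip_width: 0.065
finger_force: 0.0
```

Run:
```python
from plan import *
s,p,y=now(); print(s["time_s"],p,y,plan(p,y,(.5685,-.0862,.0540),np.pi))
```

```text
50.7 [ 0.56866298 -0.08503247  0.14074662] 3.1400974023068056 ([0.02, -0.12, 8.67], 'turn z', np.float64(-0.001))
```

Request:
arm_command(moves=[[[0,-0.1,4],[0,0,0],6.5],[[0,-0.1,7],[0,0,0],6.5],[[0,-0.1,8.6],[0,0,0],6.5],[[0,-0.1,8.6],[0,0,0],6.5],[[0,-0.1,8.6],[0,0,0],4],[[0,-0.1,8.6],[0,0,0],2],[[0,-0.1,8.6],[0,0,0],2],[[0,-0.1,8.6],[0,0,0],2],[[0,-0.1,8.1],[0,0,0],2],[[0,-0.1,8.1],[0,0,0.1],2],[[0,-0.1,8.1],[0,0,0.19],2],[[0,-0.1,8.5],[0,0,0.19],2]])

```text
time_s: 51.9
position: [0.5691, -0.0857, 0.0563]
eef_rot: [0.001, 0.096, 0.995, 0.0]
contact_force: [-6.8, 3.9, 33.9]
grip_width: 0.0327
finger_force: 54.6
```

Request:
arm_command(moves=[[[0,0,0.05],[0,0,0],2],[[0,0,0.05],[0,0,0],2],[[0,0,0.05],[0,0,0],4.5],[[0,0,0],[0,0,0],6.5],[[0,0,0],[0,0,0],6.5],[[0,0,-2],[0,0,0],6.5],[[0,0,-5],[0,0,0],6.5],[[0,0,-9],[0,0,0],6.5],[[0,3,-14],[0,0,0],6.5],[[0,7,-18],[0,0,0],6.5],[[0,11,-20],[0,0,0],6.5],[[0,15,-20],[0,0,0],6.5]])

```text
time_s: 53.1
position: [0.5987, 0.0627, 0.2598]
eef_rot: [0.003, 0.095, 0.995, 0.001]
contact_force: [1.1, 0.2, -0.3]
grip_width: 0.065
finger_force: 0.0
```

Request:
arm_command(moves=[[[0,5,0],[0,0,0],6.5],[[0,10,0],[0,0,0],6.5],[[0,15,0],[0,0,0],6.5],[[0,20,0],[0,0,0],6.5],[[0,25,0],[0,0,0],6.5],[[0,25,0],[0,0,0],6.5],[[0,25,0],[0,0,0],6.5]])

```text
time_s: 53.8
position: [0.6442, 0.3083, 0.2538]
eef_rot: [-0.001, 0.094, 0.996, -0.001]
contact_force: [0.5, -0.9, -0.8]
grip_width: 0.0652
finger_force: 0.0
```

```bash
python3 - <<'E' | grep '>'
from g import *
from see import blobs
acc=np.mean([cam("top")["color"][162:256,255:358].astype(float) for _ in range(6)],0)
im=cv2.resize(acc,None,fx=10,fy=10,interpolation=cv2.INTER_CUBIC)
hsv=cv2.cvtColor(im.clip(0,255).astype(np.uint8),cv2.COLOR_RGB2HSV)
for n,a in (("D",(147,238)),("F",(149,335)),("A",(307,239)),("G",(312,332)),("E",(316,430)),("B",(477,231)),("C",(480,330)),("H",(487,423))):
    a=(np.array(a)+.5)/.6-.5
    # refine hub: darkest region near a
    x0,y0=(a-16).astype(int); p=im[y0:y0+33,x0:x0+33].sum(2); w=np.clip(260-p,0,None); yy,xx=np.mgrid[:33,:33]
    h=np.array([x0+(xx*w).sum()/w.sum(),y0+(yy*w).sum()/w.sum()]); out=[]
    for rad in (24,30,36,42):
        th=np.linspace(-.9,.9,181); xs=a[0]+rad*np.sin(th); ys=a[1]-rad*np.cos(th)
        b=cv2.remap(im[:,:,2].astype(np.float32),xs.astype(np.float32)[None],ys.astype(np.float32)[None],1)[0]
        v=np.clip(b-(b.max()+np.median(b))/2,0,None); out.append(-np.sum(th*v)/v.sum())
    print(">",n,(h*.6).round(1),a*.6,np.round(out,2))
E
```

```text
> D [144.6 238.1] [147.2 238.2] [0.23 0.22 0.15 0.13]
> F [142.3 336.6] [149.2 335.2] [-0.02 -0.    0.01  0.02]
> A [306.5 240. ] [307.2 239.2] [ 0.01  0.   -0.   -0.02]
> G [311.  329.8] [312.2 332.2] [0.05 0.04 0.04 0.04]
> E [311.6 431.9] [316.2 430.2] [0.02 0.03 0.03 0.02]
> B [474.6 231.1] [477.2 231.2] [0.05 0.06 0.06 0.04]
> C [475.7 329.6] [480.2 330.2] [0.04 0.05 0.04 0.04]
> H [484.7 422. ] [487.2 423.2] [0.12 0.1  0.09 0.08]
```

D's cam is now within about 0.05 rad of the row and D stays centred. Handing in.

```bash
python3 -c "
from plant import *
print(job_done())"
```

```text
the job is handed in; nothing more can be done
None
```

All eight cylinders (three short, three medium, two long) stand upright in their rows, filled from the posts with cams pointing at them, by my last top-camera check (under 4 mm off centre, cams within about 0.1 rad); one knocked long cylinder was put back, and the job is handed in at about 54 s.

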